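# Switch off the light source and offer up its bay cover

### The job

Make the skin-imaging light source safe: press its sprung knob down and, keeping it down, turn it clockwise to its off stop, then let it spring back up. After that pick up the loose bay cover by its handle and hold it level, hovering about 2 cm above the open lamp bay without touching it, the right way round so that each of the four threaded holes shows whole through its own hole in the cover, ready for a colleague to drop in the screws. Finish while still holding it there, and leave the tray, jar and lens head where they stand.

Things in the scene. Friction and masses are not known exactly. Their poses are not given: they have to be found in the camera images.
- bay (a point): Centre of the lamp-bay opening (88 x 64 mm), level with the flat top face of the light source (see body unit), in the half of the top without the knob. z up; y along the box's long side towards the knob, whose axis is at x 0, y 163 mm; x points to the end of the bay where the threaded holes are wide apart.
- knob_grip (a point): Grip point of the black selector knob: on its turning axis, 40 mm above the box's top while up. A 48 mm disc (10 to 16 mm above the top) carries an upright bar 46 long x 14 thick, from 16 to 52 mm above the top; it is gripped across the 14 mm. x runs along the bar to the end with the white index line, z up; the axes turn and sink with the knob.
- press (a joint): How far the knob is pushed down against its spring: 0 = up, 0.008 m = fully down; about 5 N to start and 10 N fully down. More than 5.5 mm down frees it to turn.
- selector (a joint): Knob angle in rad, growing clockwise seen from above: about 0 = running (start), 1.309 (75 degrees) = off, a hard stop. While up it is locked, with about 0.08 rad of play. Pressed, it turns with about 0.03 N m. In between it cannot come fully up; at the off stop it springs up when let go.
- handle (a point): Centre of the handle bar of the loose bay cover (see body cover): a steel bar 64 long x 14 wide x 16 mm high, 20 mm clear above the plate, its centre 32 mm above the plate's underside and over the plate's middle. x runs along the bar to the plate's end where the holes are wide apart, z up. It is gripped across the 14 mm width.
- thread0 (a point): Middle of a 5 mm threaded hole in a brass insert (11 mm across), flush in the light source's top, at the wide end, left: at x 57, y 36 mm in the axes of point bay.
- hole0 (a point): Middle, at the plate's underside, of the 13 mm round hole in the cover that belongs over thread0: at x 57, y 36, z -32 mm in the axes of point handle.
- thread1 (a point): Middle of a 5 mm threaded hole in a brass insert (11 mm across), flush in the light source's top, at the wide end, right: at x 57, y -36 mm in the axes of point bay.
- hole1 (a point): Middle, at the plate's underside, of the 13 mm round hole in the cover that belongs over thread1: at x 57, y -36, z -32 mm in the axes of point handle.
- thread2 (a point): Middle of a 5 mm threaded hole in a brass insert (11 mm across), flush in the light source's top, at the narrow end, left: at x -57, y 20 mm in the axes of point bay.
- hole2 (a point): Middle, at the plate's underside, of the 13 mm round hole in the cover that belongs over thread2: at x -57, y 20, z -32 mm in the axes of point handle.
- thread3 (a point): Middle of a 5 mm threaded hole in a brass insert (11 mm across), flush in the light source's top, at the narrow end, right: at x -57, y -20 mm in the axes of point bay.
- hole3 (a point): Middle, at the plate's underside, of the 13 mm round hole in the cover that belongs over thread3: at x -57, y -20, z -32 mm in the axes of point handle.
- screw_tray: Open steel tray 90 x 70 x 22 mm with the cover's screws, a bystander; origin under its centre.
- jar: Lidded jar, 52 mm diameter, 70 mm tall, a bystander; origin under its centre.
- lens_head: Black imaging lens head standing on its 72 mm round foot, 130 mm tall, a bystander; origin under its centre.
- cover: Loose bay cover: aluminium plate 140 x 100 x 4 mm lying flat on the desk, about 0.2 kg, balanced about the bridge handle along its long middle line; four 13 mm holes, the two at one end wider apart. Origin at the middle of the underside, axes as point handle.
- unit: Light source: grey metal box 190 x 270 mm, flat top 80 mm above the desk, fixed to the desk, with the open lamp bay in one half of its top (bay centre at y -75 mm) and the knob in the other (y 88 mm); origin under its centre, axes as point bay.

How it is judged:
By the outcome, as a careful person would: the job done as asked, in the order asked, and still so for the second after the job is handed in, while the arm keeps its last pose, push and grip.
It also fails if it takes over 51 s, if anything falls off the work surface, if the arm or the gripper's body presses on something with over 40 N, if the wrist force passes 120 N, or if a joint passes its speed limit or range.

### The arm

A 7-joint arm with a two-finger parallel gripper is mounted at the origin on the work surface. World frame = base frame: x ahead of the robot, y to its left, z up, the work surface at z = 0. Lengths are in m, angles in rad, forces in N, time in s.
With the tool pointing down it reaches from about 0.425 to 0.875 m from the base axis. Payload 4.7 kg.
Tool frame: the origin (TCP) lies midway between the tips of the shut fingers; the grasp point (between the pads) lies 19 mm behind it; z points along the fingers, y is the direction in which the jaws open and shut (so a half turn about z gives the same grasp; the last joint's range is limited). The gripper opens to 87 mm and grips with 3 to 60 N. Pads are 19 mm wide; open, the fingers measure 117 mm over their backs; the gripper's body (75 mm by 190 mm) begins 51 mm behind the grasp point.
Start: joints at [1.146, 0.321, -0.07, 1.45, 0.023, 1.371, -0.057], TCP at [0.276, -0.588, 0.223] pointing down, gripper open.
Joint ranges: [-2.86, 2.86], [-0.3, 2.09], [-1.38, 1.24], [0.06, 2.45], [-1.56, 4.7], [0.09, 2.05], [-2.69, 2.69]. Speed limits (rad/s): [2.57, 2.57, 3.14, 3.14, 3.14, 3.14, 3.14].

### API

Orientations are given as a unit quaternion [x, y, z, w].
In Python, from station import status, cams, r gives the robot as it stands. The module is installed in compiled form; this text tells all that it offers.
- The arm moves only by the shell command python3 -m jog 'ROWS' [FORCE]. ROWS is a JSON object of lists of equal length, an entry for each row: "translation": the shift along the tool's x, y, z in m, a list of three; "spin": the turn about the tool's z in degrees; "claw": the closure in counts, from 0 (fully open) to 255 (shut). In form: {"translation": [[x, y, z], ...], "spin": [spin, ...], "claw": [claw, ...]}. A call has 1 to 20 rows; each row shifts and turns the pose as measured when the row begins, along the tool's axes as they then stand; what a row does not reach is not made up. A row lasts 1/10 s, in which the tool goes at most 50 mm and 8.59 degrees, less where a joint would pass 70% of its speed; a pose out of reach is approached as far as the arm can. A call with a gripper value outside its range is refused whole. The fingers move at their own pace and stop on an object; FORCE is the grip in N (left out, the last holds). Time passes only in rows, so rows that do not move let the fingers close. It gives the time, the measured TCP pose, the force and the opening at its end, in the units of the state.
- status.observe(): the state, without advancing time (a new reading comes with each control period).
- cams.get_image(name): name is "side" or "top" or "wrist"; returns a dict with "color" (480x640x3 uint8, blue, green, red), "intrinsics" (3x3 intrinsics, pixels), "D" ([k1, k2, p1, p2, k3] as OpenCV has them; the pictures are not rectified), "R" (3x3) and "t" (3): a world point X has camera coordinates R X + t; the wrist camera has in their place "T_tool_cam" (4x4, takes a point from camera to tool coordinates, whose origin is the TCP and whose axes are the flange's). Camera axes: x right, y down, z forward; pixel columns grow to the right and rows downward; lengths in m; the calibration is good to about 2 mm. A picture is of the moment at which its call begins: read the wrist's pose just before it. There is no depth.
- r.hand_in(): hands the job in, once; it reports no verdict.
The state is a dict: "time": time; "joint_pos": joint angles; "joint_velocities": joint speeds; "effort": joint torques, N m; "tool_pos": TCP position; "eef_rot": TCP orientation; "contact_force": force on the tool from outside, world axes, zero at the start; "ft_torque": the same for the moment, N m; "width": finger opening in m.
Only numpy, scipy, OpenCV 4.12 (cv2) and the standard library are available. Lean on these libraries where they do the work, as an engineer would, in place of code of your own. Each camera call takes 0.05 s, during which the arm holds its last target.

## Working session

There is one attempt and no reset: what is moved stays moved. The work goes in short steps, Python scripts to look and compute and a shell command to move; the robot and the scene stay as the last step left them, time stands still between calls to the robot, and variables do not carry over. Pictures are saved under pics/ and viewed, and the job is handed in when it is done.

```bash
mkdir -p pics; python3 - <<'E'
from station import status,cams,r
import cv2
s=status.observe()
for k,v in s.items(): print(k,v)
for n in ["side","top","wrist"]:
    im=cams.get_image(n); cv2.imwrite(f"pics/{n}0.png",im["color"])
    print(n,[ (k,im[k]) for k in im if k!="color"])
E
```

```text
time 0.0
joint_pos [ 1.14608499  0.32180927 -0.0700798   1.45166847  0.02263598  1.37076873
 -0.05689514]
joint_velocities [-0.00152607  0.00120247 -0.00025164 -0.00101093 -0.00031868  0.00026524
  0.00147525]
effort [-8.51415225e-04 -4.91293252e+01 -4.04530624e-01 -3.12525594e+01
 -6.39201910e-02  4.37994674e-02  1.76368476e-04]
tool_pos [ 0.27587259 -0.5879561   0.22147366]
eef_rot [ 9.76022441e-01  2.17667921e-01 -2.67834752e-04 -8.94322390e-04]
contact_force [ 0.07141855  0.38132849 -0.13748887]
ft_torque [ 0.01334925 -0.00785175 -0.02020795]
width 0.08702682661019921
side [('intrinsics', array([[493.34533697,   0.        , 316.49928876],
       [  0.        , 493.34533697, 245.40912616],
       [  0.        ,   0.        ,   1.        ]])), ('D', array([0.02368655, 0.        , 0.        , 0.        , 0.        ])), ('R', array([[-0.89600439, -0.44391079, -0.01092436],
       [-0.28473987,  0.59325865, -0.75297237],
       [ 0.34073353, -0.67155595, -0.65796145]])), ('t', array([0.54508293, 0.2615528 , 0.97233846]))]
top [('intrinsics', array([[485.04500708,   0.        , 312.870
[... 318 characters left out ...]
0.00121011, -0.99186642]])), ('t', array([-0.02719154,  0.6152871 ,  1.44659665]))]
wrist [('intrinsics', array([[382.8861487 ,   0.        , 320.92635124],
       [  0.        , 382.8861487 , 241.87176244],
       [  0.        ,   0.        ,   1.        ]])), ('D', array([-0.05345065,  0.        ,  0.        ,  0.        ,  0.        ])), ('T_tool_cam', array([[ 6.65887256e-04, -9.62802454e-01, -2.70205462e-01,
         7.31036485e-02],
       [ 9.99999632e-01,  4.95150107e-04,  7.00042374e-04,
        -1.48703525e-04],
       [-5.40210252e-04, -2.70205829e-01,  9.62802429e-01,
        -1.62095184e-01],
       [ 0.00000000e+00,  0.00000000e+00,  0.00000000e+00,
         1.00000000e+00]]))]
```

View pics/top0.png

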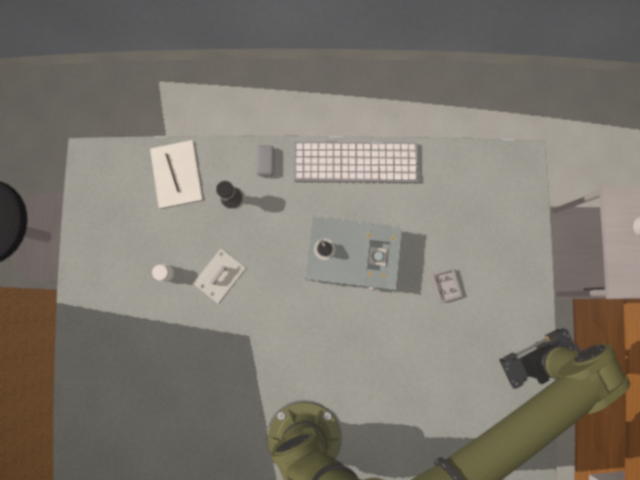

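View pics/side0.png

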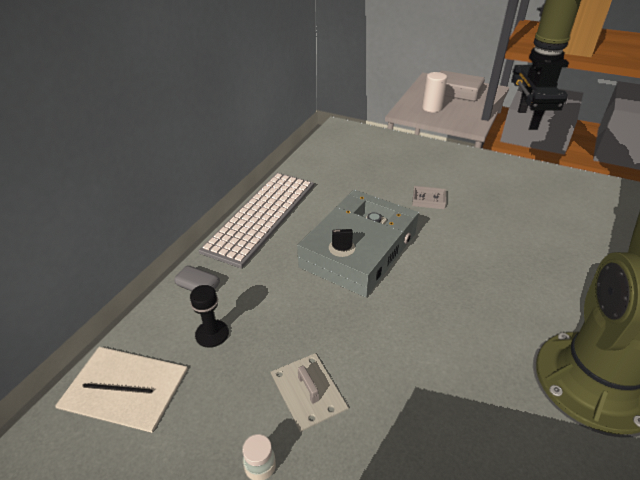

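View pics/wrist0.png

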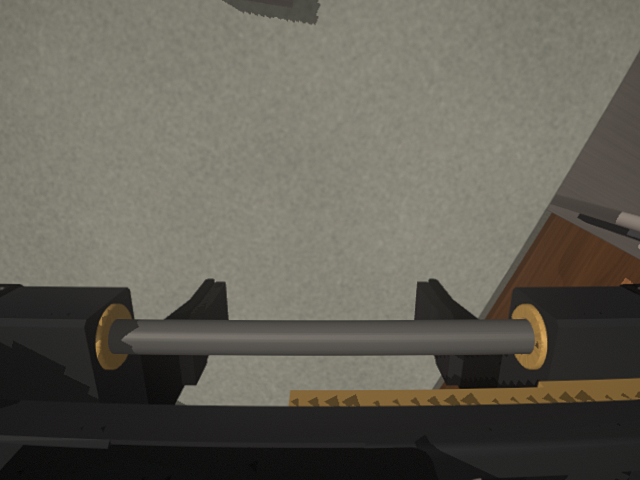

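The top view shows the light source at (353,254) with its knob at (325,248) and bay at (378,256). The cover is at (219,276), jar at (163,272), tray at (448,286) and lens head at (230,195). I'll zoom in to measure.

```bash
cat > h.py <<'E'
import numpy as np,cv2
from scipy.spatial.transform import Rotation as Ro
from station import status,cams,r
def camT(n,im,s=None):
    if n!="wrist": R,t=im["R"],np.array(im["t"])
    else:
        A=Ro.from_quat(s["eef_rot"]).as_matrix(); T=im["T_tool_cam"]
        Rc=A@T[:3,:3]; c=A@T[:3,3]+np.array(s["tool_pos"]); R=Rc.T; t=-R@c
    return R,t
def ray(n,im,uv,s=None):
    R,t=camT(n,im,s)
    p=cv2.undistortPoints(np.array([[uv]],float),im["intrinsics"],im["D"])[0,0]
    d=R.T@np.array([p[0],p[1],1]); return -R.T@t,d/np.linalg.norm(d)
def onz(n,im,uv,z,s=None):
    c,d=ray(n,im,uv,s); return c+d*(z-c[2])/d[2]
def proj(n,im,X,s=None):
    R,t=camT(n,im,s)
    return cv2.projectPoints(np.array(X,float).reshape(-1,1,3),cv2.Rodrigues(R)[0],t,im["intrinsics"],im["D"])[0].reshape(-1,2)
E
python3 - <<'E'
import cv2
a=cv2.imread('pics/top0.png')
cv2.imwrite('pics/t_unit.png',cv2.resize(a[205:300,295:415],None,fx=6,fy=6,interpolation=cv2.INTER_CUBIC))
cv2.imwrite('pics/t_cov.png',cv2.resize(a[240:310,150:260],None,fx=7,fy=7,interpolation=cv2.INTER_CUBIC))
a=cv2.imread('pics/side0.png')
cv2.imwrite('pics/s_unit.png',cv2.resize(a[180:300,290:440],None,fx=5,fy=5,interpolation=cv2.INTER_CUBIC))
cv2.imwrite('pics/s_cov.png',cv2.resize(a[345:435,260:360],None,fx=6,fy=6,interpolation=cv2.INTER_CUBIC))
E
```

```text
(no output)
```

View pics/t_unit.png

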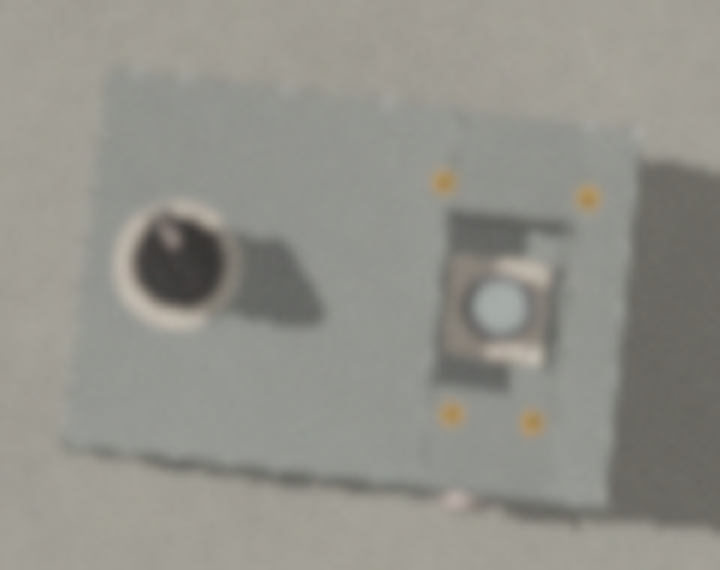

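View pics/t_cov.png

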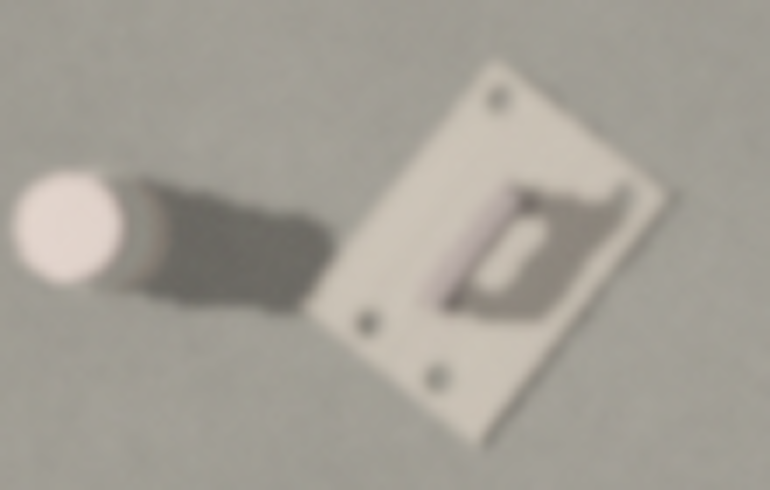

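View pics/s_unit.png

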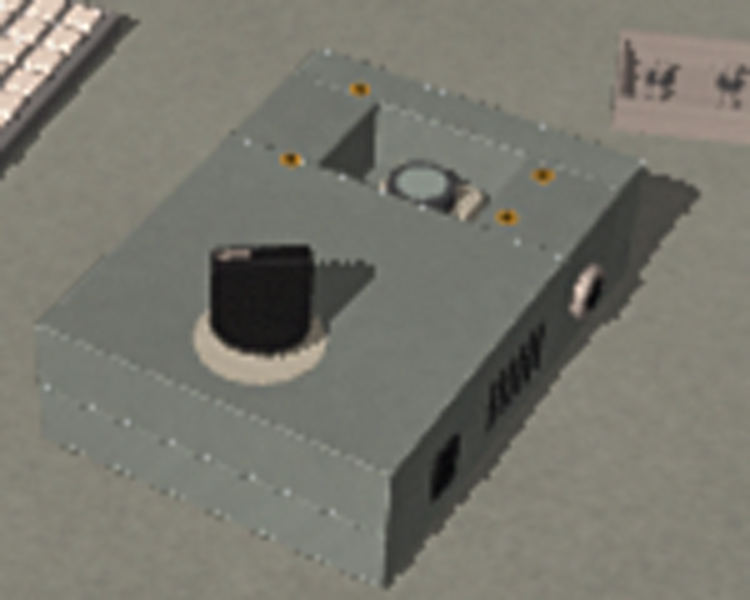

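View pics/s_cov.png

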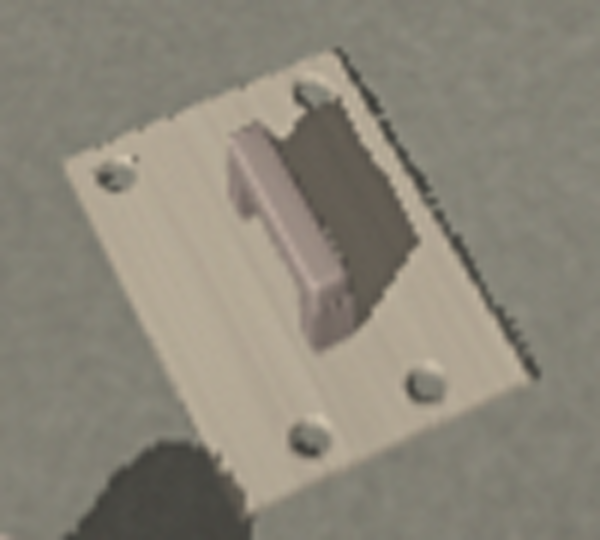

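```bash
python3 - <<'E'
from h import *
top=cams.get_image("top"); side=cams.get_image("side")
for n,im,box in (("top",top,(205,300,295,415)),("side",side,(180,300,290,440))):
    y0,y1,x0,x1=box
    hsv=cv2.cvtColor(im["color"][y0:y1,x0:x1],cv2.COLOR_BGR2HSV).astype(int)
    m=((hsv[...,0]>8)&(hsv[...,0]<28)&(hsv[...,1]>85)&(hsv[...,2]>60)).astype(np.uint8)
    m=cv2.morphologyEx(m,cv2.MORPH_CLOSE,np.ones((3,3)))
    k,_,st,ce=cv2.connectedComponentsWithStats(m)
    P=[]
    for i in range(1,k):
        if st[i,4]<4: continue
        uv=ce[i]+[x0,y0]; X=onz(n,im,uv,0.08); P.append(X); print(n,uv.round(1),st[i,4],X.round(4))
    P=np.array(P); print(P.mean(0))
# cover holes top/side at z=.004
for uv in [(497,97),(625,195),(367,322),(437,378)]:
    q=((np.array(uv)+.5)/7-.5)+[150,240]; print('cov top',q.round(1),onz("top",top,q,.004).round(4))
for uv in [(117,175),(313,93),(310,438),(427,383)]:
    q=((np.array(uv)+.5)/6-.5)+[260,345]; print('cov side',q.round(1),onz("side",side,q,.004).round(4))
# corners
for uv in [(495,58),(672,195),(482,447),(305,308)]:
    q=((np.array(uv)+.5)/7-.5)+[150,240]; print('corner top',q.round(1),onz("top",top,q,.004).round(4))
E
```

```text
top [368.5 235. ] 6 [ 0.6142 -0.1904  0.08  ]
top [392.5 237.5] 4 [ 0.6071 -0.2623  0.08  ]
top [370.  273.5] 6 [ 0.4994 -0.1938  0.08  ]
top [383.2 275.2] 6 [ 0.4946 -0.2329  0.08  ]
[ 0.55382969 -0.21984307  0.08      ]
side [361.5 197.5] 8 [ 0.6047 -0.2621  0.08  ]
side [347.6 211.7] 9 [ 0.6132 -0.1898  0.08  ]
side [398.3 214.8] 11 [ 0.4927 -0.2328  0.08  ]
side [390.8 222.9] 12 [ 0.4984 -0.1938  0.08  ]
[ 0.55227144 -0.21961314  0.08      ]
cov top [220.6 253.4] [0.5638 0.2648 0.004 ]
cov top [238.9 267.4] [0.5203 0.2061 0.004 ]
cov top [202.  285.6] [0.4627 0.3207 0.004 ]
cov top [212.  293.6] [0.4382 0.2885 0.004 ]
cov side [279.1 373.8] [0.5607 0.2639 0.004 ]
cov side [311.8 360.1] [0.5169 0.2064 0.004 ]
cov side [311.2 417.6] [0.4605 0.32   0.004 ]
cov side [330.8 408.4] [0.4361 0.2875 0.004 ]
corner top [220.3 247.9] [0.5813 0.2662 0.004 ]
corner top [245.6 267.4] [0.5204 0.1851 0.004 ]
corner top [218.4 303.4] [0.4079 0.2676 0.004 ]
corner top [193.1 283.6] [0.4687 0.3489 0.004 ]
```

Both views agree: the bay centre is about (0.553, -0.220), the cover about (0.495, 0.270), and the hole spacings match. Next is the knob's bar direction.

```bash
python3 - <<'E'
from h import *
top=cams.get_image("top"); side=cams.get_image("side")
o={'t0':(57,36),'t1':(57,-36),'t2':(-57,20),'t3':(-57,-20)}
def fit(model,P):
    M=np.array(model,float)/1000;P=np.array(P);mc=M.mean(0);pc=P.mean(0);A=(M-mc);B=P-pc
    a=np.arctan2((A[:,0]*B[:,1]-A[:,1]*B[:,0]).sum(),(A*B).sum()); R=np.array([[np.cos(a),-np.sin(a)],[np.sin(a),np.cos(a)]])
    t=pc-R@mc; return t,np.degrees(a),(P-(M@R.T+t))*1000,R
mod=[o[k] for k in o]
B={}
B['top']=[(.6142,-.1904),(.6071,-.2623),(.4994,-.1938),(.4946,-.2329)]
B['side']=[(.6132,-.1898),(.6047,-.2621),(.4984,-.1938),(.4927,-.2328)]
for k in B:
    t,a,e,R=fit(mod,B[k]); print('bay',k,t.round(4),a.round(2),np.abs(e).max().round(1),'knob',(t+R@[0,.163]).round(4))
C={'top':[(.5638,.2648),(.5203,.2061),(.4627,.3207),(.4382,.2885)],'side':[(.5607,.2639),(.5169,.2064),(.4605,.32),(.4361,.2875)]}
for k in C:
    t,a,e,R=fit(mod,C[k]); print('cover',k,t.round(4),a.round(2),np.abs(e).max().round(1))
a=cv2.resize(side["color"][215:265,315:370],None,fx=12,fy=12,interpolation=cv2.INTER_CUBIC); cv2.imwrite('pics/s_knob.png',a)
b=cv2.resize(top["color"][230:270,305:345],None,fx=14,fy=14,interpolation=cv2.INTER_CUBIC); cv2.imwrite('pics/t_knob.png',b)
E
```

```text
bay top [ 0.5538 -0.2198] -6.41 0.6 knob [ 0.572  -0.0579]
bay side [ 0.5522 -0.2196] -6.51 0.6 knob [ 0.5707 -0.0577]
cover top [0.4962 0.27  ] -36.98 0.9
cover side [0.4936 0.2694] -37.17 0.5
```

View pics/s_knob.png

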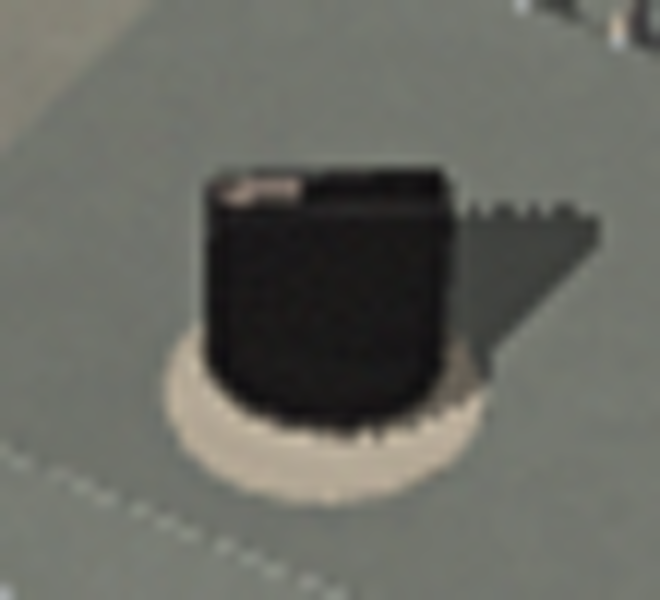

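View pics/t_knob.png

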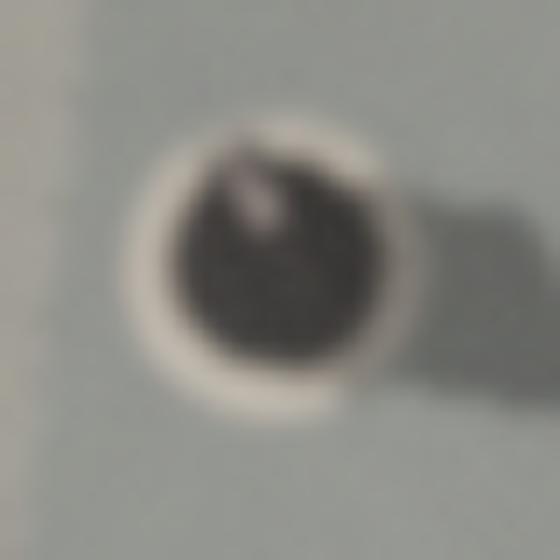

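```bash
python3 - <<'E'
from h import *
top=cams.get_image("top"); side=cams.get_image("side")
def P(uv):
    return onz("side",side,(np.array(uv)+.5)/12-.5+[315,215],.132)
def ang(a,b): d=b-a; return np.degrees(np.arctan2(d[1],d[0])),np.linalg.norm(d[:2])
L,Rr=P((212,191)),P((449,188)); print(L,Rr,(L+Rr)/2,ang(Rr,L))
print(ang(P((450,205)),P((212,210))), ang(P((445,168)),P((215,172))), ang(P((300,187)),P((225,191))))
def Q(uv): return onz("top",top,(np.array(uv)+.5)/14-.5+[305,230],.132)
a,b=Q((265,215)),Q((238,155)); print(a,b,ang(a,b)); print(proj("top",top,[.5714,-.0578,.132]))
s=status.observe(); print(s['time'])
E
```

```text
[ 0.59034424 -0.04711902  0.132     ] [ 0.55037224 -0.06724805  0.132     ] [ 0.57035824 -0.05718354  0.132     ] (np.float64(26.728836120745953), np.float64(0.0447541988384899))
(np.float64(27.479876709817002), np.float64(0.04481244742875678)) (np.float64(27.155721869728637), np.float64(0.04361836311205221)) (np.float64(30.384989895808054), np.float64(0.014230945014352911))
[ 0.57823503 -0.05473142  0.132     ] [ 0.59057273 -0.04917857  0.132     ] (np.float64(24.23115652041686), np.float64(0.013529703710941584))
[[324.53170021 247.27097725]]
0.45
```

The bar lies at about 27° with its centre at (0.571, -0.0575), and its 45 mm length agrees with the size given. Now I'll travel above the knob.

```bash
python3 -m jog '{"translation":[[0.02,-0.014,0],[0.036,-0.026,0],[0.036,-0.026,0],[0.036,-0.026,0],[0.036,-0.026,0],[0.036,-0.026,0],[0.036,-0.026,0],[0.036,-0.026,0],[0.036,-0.026,0],[0.036,-0.026,0],[0.036,-0.026,0],[0.036,-0.026,0],[0.03,-0.022,0],[0.015,-0.011,0],[0,0,0]],"spin":[0,0,0,0,0,0,0,0,0,0,0,0,0,0,0],"claw":[0,0,0,0,0,0,0,0,0,0,0,0,0,0,0]}' 60; cat > st.py <<'E'
from h import *
def st():
    s=status.observe(); A=Ro.from_quat(s["eef_rot"]).as_matrix()
    print('t',round(s['time'],2),'tcp',np.round(s['tool_pos'],4),'xang',round(np.degrees(np.arctan2(A[1,0],A[0,0])),2),'zax',A[:,2].round(4),'F',np.round(s['contact_force'],1),'w',round(s['width'],4),'j7',round(s['joint_pos'][6],2))
    return s,A
def go(goal,xang):
    s,A=st(); d=A.T@(np.array(goal)-s['tool_pos']); cur=np.degrees(np.arctan2(A[1,0],A[0,0]))
    print('tool delta',d.round(4),'spin',round(-((xang-cur+180)%360-180),2))
E
python3 -c "
from st import *
go([.571,-.0575,.16],27)
s=status.observe(); im=cams.get_image('wrist'); cv2.imwrite('pics/w1.png',im['color'])
np.save('s1.npy',s,allow_pickle=True)"
```

```text
time: 1.95
tool_pos: [0.5624, -0.0739, 0.2223]
eef_rot: [0.977, 0.215, 0.002, 0.003]
contact_force: [0.2, -0.4, -0.2]
width: 0.0872
t 1.95 tcp [ 0.5624 -0.0739  0.2223] xang 24.85 zax [ 0.0048 -0.0049 -1.    ] F [ 0.2 -0.4 -0.2] w 0.0872 j7 -1.12
tool delta [ 0.0146 -0.0117  0.0622] spin -2.15
```

View wrist.

View pics/w1.png

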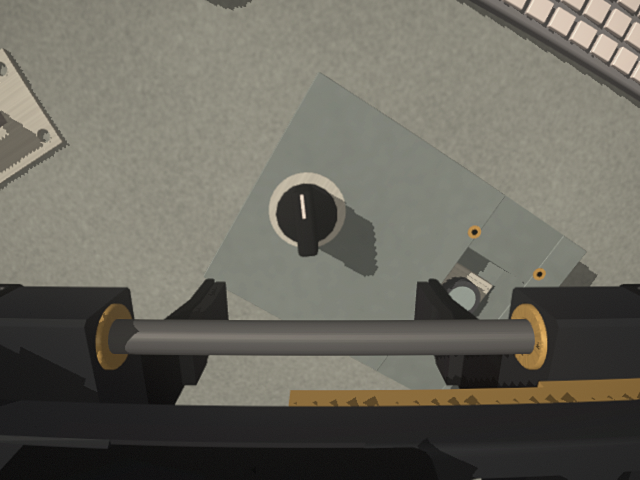

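The wrist view shows the bar running from about (301,186) to (308,254), with the index line from (302,195) to (304,219).

```bash
python3 - <<'E'
import cv2
a=cv2.imread('pics/w1.png')[160:270,250:360]
cv2.imwrite('pics/w1k.png',cv2.resize(cv2.convertScaleAbs(a,alpha=1.8),None,fx=5,fy=5,interpolation=cv2.INTER_CUBIC))
E
```

```text
(no output)
```

View pics/w1k.png

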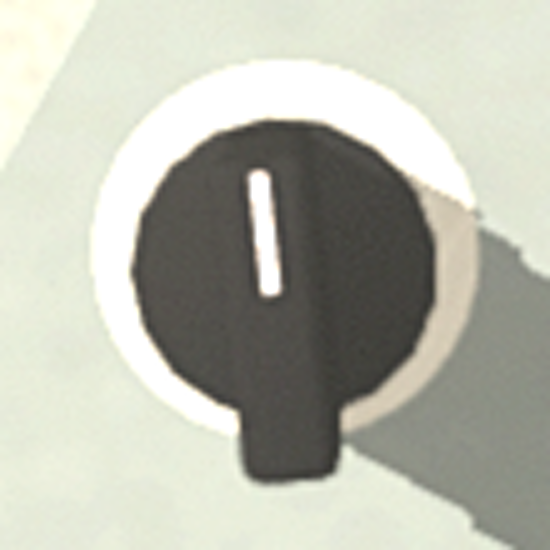

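```bash
python3 - <<'E'
from h import *
s=np.load('s1.npy',allow_pickle=True).item()
im=cams.get_image("wrist")
f=lambda uv:(np.array(uv)+.5)/5-.5+[250,160]
W=lambda uv,z:onz("wrist",im,f(uv),z,s)
def ang(a,b): d=b-a; return np.degrees(np.arctan2(d[1],d[0])).round(2),np.linalg.norm(d[:2]).round(4)
a,b=W((270,293),.132),W((259,172),.132); print('index',a.round(4),b.round(4),ang(a,b))
print('near end mid',W((292,480),.132).round(4))
e=W((292,480),.132); print(ang(e,b))
th=np.radians(27); print('centre est',(e[:2]+.023*np.array([np.cos(th),np.sin(th)])).round(4))
# collar/disc
print('disc',ang(W((132,265),.096),W((436,262),.096)),((W((132,265),.096)+W((436,262),.096))/2).round(4), W((285,120),.096).round(4))
from st import *
st()
E
```

```text
index [ 0.575  -0.0559  0.132 ] [ 0.5893 -0.0479  0.132 ] (np.float64(29.31), np.float64(0.0164))
near end mid [ 0.5522 -0.0695  0.132 ]
(np.float64(30.22), np.float64(0.0429))
centre est [ 0.5727 -0.059 ]
disc (np.float64(-64.64), np.float64(0.0466)) [ 0.5726 -0.0579  0.096 ] [ 0.5926 -0.049   0.096 ]
t 2.05 tcp [ 0.5612 -0.0778  0.2221] xang 24.57 zax [ 0.0037 -0.0069 -1.    ] F [-0.6 -0.5  0.4] w 0.0871 j7 -1.12
```

```bash
python3 -m jog '{"translation":[[0.01,-0.01,0.015],[0.005,-0.008,0.01],[0,0,0]],"spin":[-1,-1,0],"claw":[0,0,0]}' ; python3 -c "
from st import *
go([.572,-.058,.16],28)
s=status.observe(); im=cams.get_image('wrist'); st();cv2.imwrite('pics/w2.png',im['color'])
np.save('s2.npy',s,allow_pickle=True); a=im['color'][160:300,250:390]
cv2.imwrite('pics/w2k.png',cv2.resize(cv2.convertScaleAbs(a,alpha=1.8),None,fx=4,fy=4,interpolation=cv2.INTER_CUBIC))
"
```

```text
time: 2.35
tool_pos: [0.5661, -0.0591, 0.1944]
eef_rot: [0.974, 0.227, 0.0, 0.005]
contact_force: [0.0, -0.4, -0.4]
width: 0.0867
t 2.35 tcp [ 0.5661 -0.0591  0.1944] xang 26.3 zax [ 0.0024 -0.0092 -1.    ] F [ 0.  -0.4 -0.4] w 0.0867 j7 -1.14
tool delta [0.0058 0.0013 0.0344] spin -1.7
t 2.4 tcp [ 0.5662 -0.0598  0.1949] xang 26.23 zax [ 0.0027 -0.0097 -0.9999] F [-0.3 -0.3  0.6] w 0.0869 j7 -1.14
```

View pics/w2k.png

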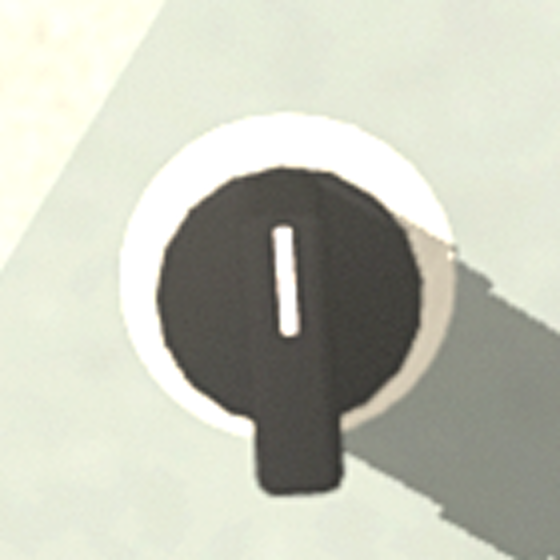

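```bash
python3 - <<'E'
from st import *
s=np.load('s2.npy',allow_pickle=True).item()
im=cams.get_image("wrist")
f=lambda uv:(np.array(uv)+.5)/4-.5+[250,160]
W=lambda uv,z:onz("wrist",im,f(uv),z,s)
def ang(a,b): d=b-a; return np.degrees(np.arctan2(d[1],d[0])).round(2),np.linalg.norm(d[:2]).round(4)
a,b=W((289,333),.132),W((282,228),.132); print('index',ang(a,b))
e=W((299,494),.132); print('near',e.round(4),ang(e,b))
th=np.radians(28.5); print('centre est',(e[:2]+.023*np.array([np.cos(th),np.sin(th)])).round(4))
print('disc',ang(W((157,292),.096),W((422,292),.096)),((W((157,292),.096)+W((422,292),.096))/2).round(4))
go([.572,-.058,.101],28.5)
E
```

```text
index (np.float64(30.04), np.float64(0.0164))
near [ 0.5521 -0.0691  0.132 ] (np.float64(29.89), np.float64(0.0427))
centre est [ 0.5723 -0.0581]
disc (np.float64(-63.81), np.float64(0.0465)) [ 0.5727 -0.0577  0.096 ]
t 2.45 tcp [ 0.5667 -0.0603  0.1957] xang 26.2 zax [ 0.0039 -0.0101 -0.9999] F [-0.6  0.8  0.3] w 0.0869 j7 -1.14
tool delta [ 0.0059 -0.0007  0.0947] spin -2.3
```

```bash
python3 -m jog '{"translation":[[0.003,0,0.02],[0.003,0,0.03],[0,0,0.025],[0,0,0.01],[0,0,0]],"spin":[-1.5,-1.3,0,0,0],"claw":[0,0,0,0,0]}' ; python3 -c "
from st import *
go([.5725,-.058,.102],29)
im=cams.get_image('wrist'); cv2.imwrite('pics/w3.png',im['color'])
"
```

```text
time: 2.95
tool_pos: [0.5745, -0.0628, 0.1111]
eef_rot: [0.969, 0.249, 0.003, 0.008]
contact_force: [-0.2, -0.2, 0.2]
width: 0.087
t 2.95 tcp [ 0.5745 -0.0628  0.1111] xang 28.79 zax [ 0.0095 -0.0134 -0.9999] F [-0.2 -0.2  0.2] w 0.087 j7 -1.14
tool delta [ 0.0005 -0.0054  0.009 ] spin -0.21
```

View pics/w3.png

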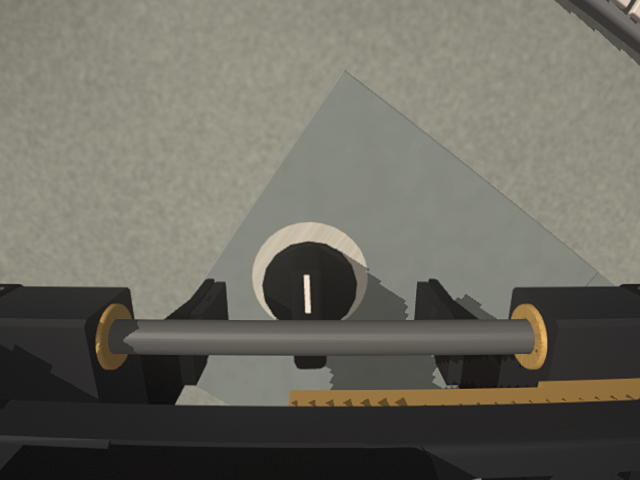

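The jaws straddle the bar (index line at (306,293)). I'll centre, lower and close, in few rows because a slight tilt builds up per row.

```bash
python3 -m jog '{"translation":[[0,-0.005,0.008],[0,0,0]],"spin":[0,0],"claw":[0,0]}' ; python3 -c "
from st import *
go([.5725,-.058,.102],29)
"
```

```text
time: 3.2
tool_pos: [0.574, -0.0587, 0.1057]
eef_rot: [0.969, 0.248, 0.005, 0.009]
contact_force: [-0.1, 0.5, -0.7]
width: 0.0869
t 3.2 tcp [ 0.574  -0.0587  0.1057] xang 28.73 zax [ 0.0141 -0.0143 -0.9998] F [-0.1  0.5 -0.7] w 0.0869 j7 -1.15
tool delta [-0.0009 -0.0014  0.0036] spin -0.27
```

```bash
python3 -m jog '{"translation":[[0,-0.001,0.004],[0,0,0],[0,0,0],[0,0,0]],"spin":[0,0,0,0],"claw":[120,255,255,255]}' 40; python3 -c "
from st import *
go([.5725,-.058,.101],29)
"
```

```text
time: 3.6
tool_pos: [0.575, -0.0578, 0.1037]
eef_rot: [0.969, 0.248, 0.007, 0.01]
contact_force: [0.3, -0.3, -0.0]
width: 0.063
t 3.6 tcp [ 0.575  -0.0578  0.1037] xang 28.75 zax [ 0.0182 -0.0153 -0.9997] F [ 0.3 -0.3 -0. ] w 0.063 j7 -1.15
tool delta [-0.0023 -0.001   0.0027] spin -0.25
```

```bash
python3 -m jog '{"translation":[[-0.002,-0.001,0.002],[0,0,0],[0,0,0],[0,0,0],[0,0,0],[0,0,0],[0,0,0],[0,0,0]],"spin":[0,0,0,0,0,0,0,0],"claw":[255,255,255,255,255,255,255,255]}' 40; python3 -c "
from st import *
go([.5725,-.058,.101],29)
"
```

```text
time: 4.4
tool_pos: [0.5726, -0.0576, 0.1018]
eef_rot: [0.969, 0.248, 0.007, 0.009]
contact_force: [-0.2, -0.5, 0.2]
width: 0.0142
t 4.4 tcp [ 0.5726 -0.0576  0.1018] xang 28.75 zax [ 0.018  -0.0148 -0.9997] F [-0.2 -0.5  0.2] w 0.0142 j7 -1.15
tool delta [-0.0003  0.0003  0.0008] spin -0.25
```

Gripped at 14.2 mm with almost no force. Now I'll press down in small steps.

```bash
python3 -m jog '{"translation":[[0,0,0.003],[0,0,0.003],[0,0,0.003]],"spin":[0,0,0],"claw":[255,255,255]}' 50; python3 -c "
from st import *
st()
"
```

```text
time: 4.7
tool_pos: [0.5727, -0.0576, 0.0948]
eef_rot: [0.969, 0.248, 0.007, 0.01]
contact_force: [-4.1, 0.8, 8.0]
width: 0.0138
t 4.7 tcp [ 0.5727 -0.0576  0.0948] xang 28.73 zax [ 0.0176 -0.0155 -0.9997] F [-4.1  0.8  8. ] w 0.0138 j7 -1.15
```

```bash
python3 -m jog '{"translation":[[0,0,0.002],[0,0,0.002],[0,0,0.002]],"spin":[0,4,4],"claw":[255,255,255]}'; python3 -c "
from st import *
st()
"
```

```text
time: 5.0
tool_pos: [0.5728, -0.0577, 0.0936]
eef_rot: [0.984, 0.178, 0.007, 0.01]
contact_force: [-6.0, -1.0, 14.1]
width: 0.0135
t 5.0 tcp [ 0.5728 -0.0577  0.0936] xang 20.48 zax [ 0.0171 -0.0175 -0.9997] F [-6.  -1.  14.1] w 0.0135 j7 -1.3
```

```bash
python3 -m jog '{"translation":[[0,0,0.002],[0,0,0.002],[0,0,0.002],[0,0,0.002],[0,0,0.002],[0,0,0.002]],"spin":[6,6,6,6,6,6],"claw":[255,255,255,255,255,255]}'; python3 -c "
from st import *
s,A=st();print(s['ft_torque'])
"
```

```text
time: 5.6
tool_pos: [0.5727, -0.0584, 0.0936]
eef_rot: [0.989, -0.148, 0.01, 0.01]
contact_force: [-6.2, -0.1, 13.4]
width: 0.0136
t 5.6 tcp [ 0.5727 -0.0584  0.0936] xang -17.02 zax [ 0.0161 -0.023  -0.9996] F [-6.2 -0.1 13.4] w 0.0136 j7 -1.93
[ 0.24288178  1.6055524  -0.03352053]
```

```bash
python3 -m jog '{"translation":[[0,0,0.002],[0,0,0.002],[0,0,0.002],[0,0,0.002],[0,0,0.002]],"spin":[6,6,6,5,4],"claw":[255,255,255,255,255]}'; python3 -c "
from st import *
s,A=st();print(s['ft_torque'])
"
```

```text
time: 6.1
tool_pos: [0.5724, -0.0587, 0.0936]
eef_rot: [0.923, -0.385, 0.012, 0.009]
contact_force: [-6.1, -0.1, 13.1]
width: 0.0135
t 6.1 tcp [ 0.5724 -0.0587  0.0936] xang -45.23 zax [ 0.0152 -0.0268 -0.9995] F [-6.1 -0.1 13.1] w 0.0135 j7 -2.41
[0.38605395 1.60127509 0.21165388]
```

```bash
python3 -m jog '{"translation":[[0,0,0.002],[0,0,0.002]],"spin":[3,3],"claw":[255,255]}'; python3 -c "
from st import *
s,A=st();print(s['ft_torque'])
"
```

```text
time: 6.3
tool_pos: [0.5723, -0.0588, 0.0936]
eef_rot: [0.902, -0.432, 0.013, 0.01]
contact_force: [-6.1, 0.2, 13.8]
width: 0.014
t 6.3 tcp [ 0.5723 -0.0588  0.0936] xang -51.22 zax [ 0.0149 -0.0295 -0.9995] F [-6.1  0.2 13.8] w 0.014 j7 -2.52
[0.32236706 1.62321785 1.19067176]
```

It is hard against the off stop: the torque rose to 1.2 N m after about 75°. I'll let it rise with the fingers, then open.

```bash
python3 -m jog '{"translation":[[0,0,-0.004],[0,0,-0.005],[0,0,-0.002],[0,0,0]],"spin":[0,0,0,0],"claw":[255,255,255,255]}'; python3 -c "
from st import *
s,A=st();print(s['ft_torque'])
"
```

```text
time: 6.7
tool_pos: [0.5721, -0.0587, 0.1014]
eef_rot: [0.904, -0.426, 0.014, 0.012]
contact_force: [-1.4, -0.8, 4.7]
width: 0.0137
t 6.7 tcp [ 0.5721 -0.0587  0.1014] xang -50.45 zax [ 0.0153 -0.0336 -0.9993] F [-1.4 -0.8  4.7] w 0.0137 j7 -2.5
[0.21205805 0.44125766 1.17507751]
```

```bash
python3 -m jog '{"translation":[[0,0,-0.001],[0,0,0],[0,0,0],[0,0,0],[0,0,0]],"spin":[0,0,0,0,0],"claw":[0,0,0,0,0]}'; python3 -c "
from st import *
s,A=st();print(s['ft_torque'])
im=cams.get_image('wrist'); cv2.imwrite('pics/w4.png',im['color'])
"
```

```text
time: 7.2
tool_pos: [0.5722, -0.0591, 0.1025]
eef_rot: [0.903, -0.428, 0.014, 0.012]
contact_force: [0.1, -0.0, 0.2]
width: 0.0461
t 7.2 tcp [ 0.5722 -0.0591  0.1025] xang -50.71 zax [ 0.0155 -0.0331 -0.9993] F [ 0.1 -0.   0.2] w 0.0461 j7 -2.51
[ 0.156759    0.06347494 -0.01443866]
```

View pics/w4.png

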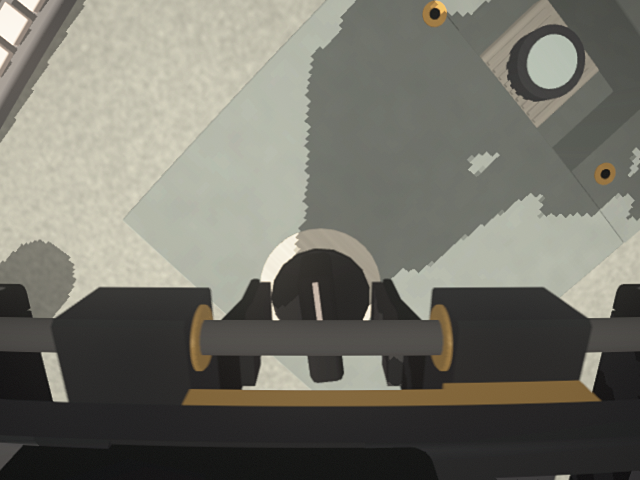

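Released: the fingers are open at 46 mm and force and torque are zero. I'll lift straight up and start turning, then verify the knob.

```bash
python3 -m jog '{"translation":[[0,0,-0.01],[0,0,-0.025],[0,0,-0.03],[0,0,-0.025],[0,0,-0.01],[0,0,0]],"spin":[0,0,-4,-8,-8,-8],"claw":[0,0,0,0,0,0]}'; python3 -c "
from st import *
s,A=st()
im=cams.get_image('wrist'); cv2.imwrite('pics/w5.png',im['color'])
im=cams.get_image('side'); cv2.imwrite('pics/s5.png',cv2.resize(im['color'][165:315,280:440],None,fx=4,fy=4,interpolation=cv2.INTER_CUBIC))
th=np.radians(-37); 
# plan rows to move from here to cover keep-out
p=np.array(s['tool_pos'][:2]); g=np.array([.495,.270]); d=g-p; print('delta',d)
x=np.degrees(np.arctan2(A[1,0],A[0,0])); n=20
for i in range(n):
    a=np.radians(x); w=d/16 if i<16 else 0*d
    print(i,round(x,1),round(w[0]*np.cos(a)+w[1]*np.sin(a),4),round(w[0]*np.sin(a)-w[1]*np.cos(a),4)); x+=8
"
```

```text
time: 7.85
tool_pos: [0.5705, -0.0554, 0.2099]
eef_rot: [0.982, -0.189, 0.011, 0.015]
contact_force: [0.7, 0.7, -0.8]
width: 0.0863
t 7.85 tcp [ 0.5705 -0.0554  0.2099] xang -21.73 zax [ 0.0166 -0.0332 -0.9993] F [ 0.7  0.7 -0.8] w 0.0863 j7 -1.98
delta [-0.07549367  0.32538671]
0 -21.7 -0.0119 -0.0171
1 -13.7 -0.0094 -0.0186
2 -5.7 -0.0067 -0.0198
3 2.3 -0.0039 -0.0205
4 10.3 -0.001 -0.0209
5 18.3 0.0019 -0.0208
6 26.3 0.0048 -0.0203
7 34.3 0.0076 -0.0195
8 42.3 0.0102 -0.0182
9 50.3 0.0126 -0.0166
10 58.3 0.0148 -0.0147
11 66.3 0.0167 -0.0125
12 74.3 0.0183 -0.0101
13 82.3 0.0195 -0.0074
14 90.3 0.0204 -0.0046
15 98.3 0.0208 -0.0017
16 106.3 0.0 0.0
17 114.3 0.0 0.0
18 122.3 0.0 0.0
19 130.3 0.0 0.0
```

View pics/s5.png

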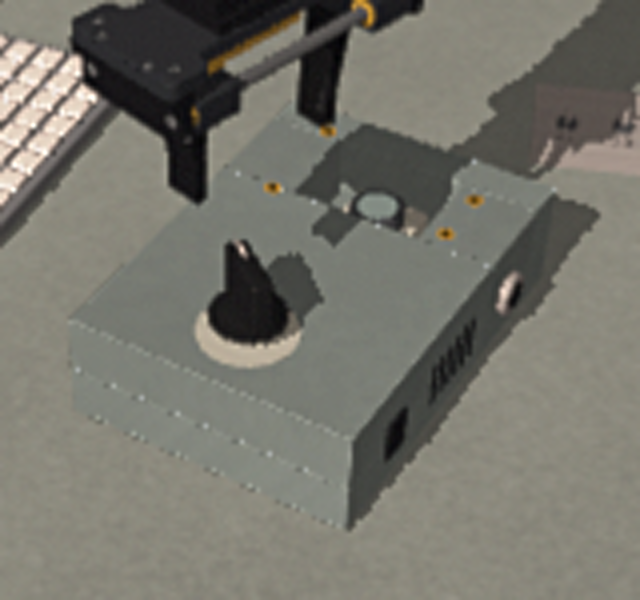

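View pics/w5.png

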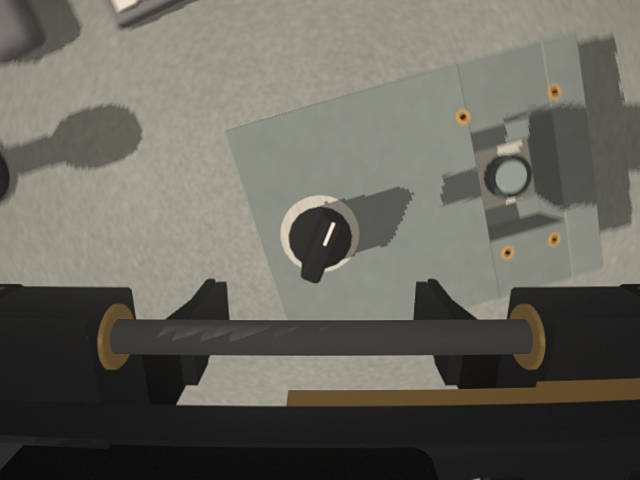

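The knob's index line now runs from (325,246) to (333,223), turned well round towards the bay. I'll check its angle and height, and measure the bay from the wrist camera.

```bash
python3 - <<'E'
import cv2
a=cv2.imread('pics/w5.png')[190:300,270:380]
cv2.imwrite('pics/w5k.png',cv2.resize(cv2.convertScaleAbs(a,alpha=1.8),None,fx=5,fy=5,interpolation=cv2.INTER_CUBIC))
from st import *
s,A=st(); im=cams.get_image("wrist")
s=dict(s); s['tool_pos']=np.array([.5705,-.0554,.2099]); s['eef_rot']=np.array([.982,-.189,.011,.015]); s['eef_rot']/=np.linalg.norm(s['eef_rot'])
W=lambda uv,z:onz("wrist",im,uv,z,s)
for uv in [(463,117),(554,91),(508,253),(554,240)]: print(W(uv,.08).round(4))
a,b=W((325,246),.132),W((333,223),.132); d=b-a; print(a,b,np.degrees(np.arctan2(d[1],d[0])),np.linalg.norm(d))
E
```

```text
t 7.95 tcp [ 0.5699 -0.0554  0.2085] xang -22.04 zax [ 0.0149 -0.0328 -0.9994] F [-0.3  0.   0.3] w 0.0868 j7 -1.99
[ 0.6138 -0.1914  0.08  ]
[ 0.6069 -0.263   0.08  ]
[ 0.4979 -0.1957  0.08  ]
[ 0.4937 -0.2351  0.08  ]
[ 0.57344438 -0.06223649  0.132     ] [ 0.58573858 -0.0726574   0.132     ] -40.28553375054737 0.01611653070137237
```

View pics/w5k.png

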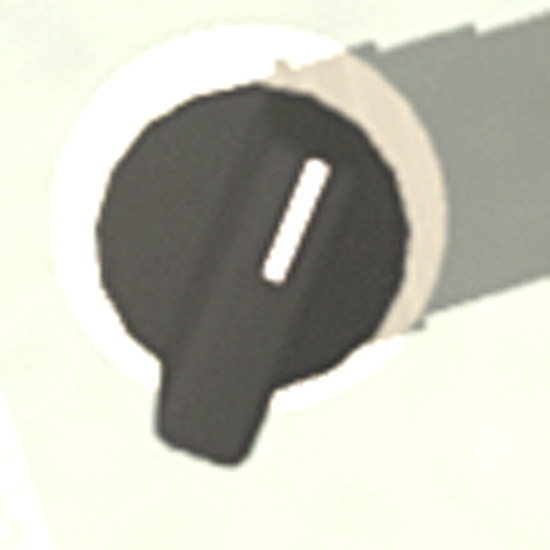

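```bash
python3 - <<'E'
from st import *
im=cams.get_image("wrist"); s={'tool_pos':np.array([.5705,-.0554,.2099]),'eef_rot':np.array([.982,-.189,.011,.015])}
f=lambda uv:(np.array(uv)+.5)/5-.5+[270,190]
W=lambda uv,z:onz("wrist",im,f(uv),z,s)
for z in (.132,.126):
  L=[W(u,z)[:2] for u in [(270,282),(317,158),(200,452)]]
  for a,b in ((0,1),(2,1)):
    d=L[b]-L[a]; print(z,np.degrees(np.arctan2(d[1],d[0])).round(1),np.linalg.norm(d).round(4))
st()
E
```

```text
0.132 -41.9 0.0175
0.132 -42.8 0.0427
0.126 -41.9 0.018
0.126 -42.8 0.0438
t 8.05 tcp [ 0.5691 -0.0556  0.2069] xang -22.27 zax [ 0.0121 -0.0326 -0.9994] F [ 0.3 -0.   0.3] w 0.0869 j7 -1.99
```

The angle comes out at about -43°, roughly 73° from the start. The view scale matches the start, so the knob is up at full height and within the off notch's play. On to the cover.

```bash
python3 -m jog '{"translation":[[-0.012,-0.017,0],[-0.009,-0.019,0],[-0.007,-0.020,0],[-0.004,-0.020,0],[-0.001,-0.021,0],[0.002,-0.021,0],[0.005,-0.020,0],[0.008,-0.019,0],[0.010,-0.018,0],[0.013,-0.017,0],[0.015,-0.015,0],[0.017,-0.012,0],[0.018,-0.010,0],[0.019,-0.007,0],[0.01,-0.002,0],[0,0,0]],"spin":[-8,-8,-8,-8,-8,-8,-8,-8,-8,-8,-8,-8,-8,-8,-8,-8],"claw":[0,0,0,0,0,0,0,0,0,0,0,0,0,0,0,0]}'; python3 -c "
from st import *
go([.495,.270,.15],143)"
```

```text
time: 9.65
tool_pos: [0.4925, 0.2462, 0.1875]
eef_rot: [0.589, 0.808, -0.017, 0.008]
contact_force: [0.6, -0.7, 0.6]
width: 0.087
t 9.65 tcp [0.4925 0.2462 0.1875] xang 107.81 zax [-0.0067 -0.0361 -0.9993] F [ 0.6 -0.7  0.6] w 0.087 j7 -0.35
tool delta [0.0231 0.0103 0.0366] spin -35.19
```

```bash
python3 -m jog '{"translation":[[0.009,0.003,0],[0.009,0,0],[0.005,-0.002,0],[0,0,0],[0,0,0]],"spin":[-8.5,-8.5,-8.5,-8.5,-1],"claw":[0,0,0,0,0]}'; python3 -c "
from st import *
go([.495,.270,.015],143)
s=status.observe(); im=cams.get_image('wrist'); cv2.imwrite('pics/w6.png',im['color']);np.save('s6.npy',s,allow_pickle=True);st()"
```

```text
time: 10.15
tool_pos: [0.4815, 0.2671, 0.1839]
eef_rot: [0.317, 0.948, -0.02, 0.0]
contact_force: [1.2, 0.4, 0.2]
width: 0.0866
t 10.15 tcp [0.4815 0.2671 0.1839] xang 143.06 zax [-0.0128 -0.0384 -0.9992] F [1.2 0.4 0.2] w 0.0866 j7 0.19
tool delta [-0.0068  0.0169  0.1685] spin 0.06
t 10.2 tcp [0.4815 0.2671 0.1839] xang 142.96 zax [-0.0128 -0.0384 -0.9992] F [0.1 1.5 0.4] w 0.0867 j7 0.19
```

View pics/w6.png

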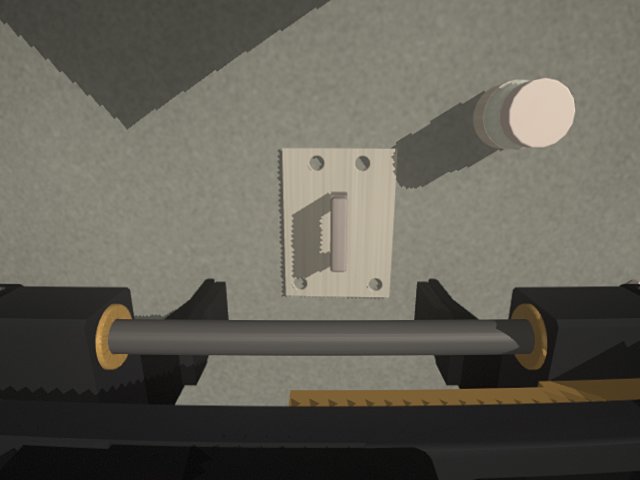

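The cover lies square below: narrow holes at (317,163) and (362,163), wide holes at (301,284) and (376,284). The handle runs from (339,195) to (339,270).

```bash
python3 - <<'E'
import cv2
a=cv2.imread('pics/w6.png')[140:305,265:415]
cv2.imwrite('pics/w6k.png',cv2.resize(a,None,fx=3.6,fy=3.6,interpolation=cv2.INTER_CUBIC))
from st import *
s=np.load('s6.npy',allow_pickle=True).item(); im=cams.get_image("wrist")
W=lambda uv,z:onz("wrist",im,uv,z,s)[:2]
P=np.array([W(u,.004) for u in [(376,284),(301,284),(362,163),(317,163)]]); print(P.round(4))
# order guess: which is left (y+)? 
for k in (P,P[[1,0,3,2]]):
    M=np.array([(57,36),(57,-36),(-57,20),(-57,-20)])/1000.
    A=M-M.mean(0);B=k-k.mean(0); a=np.arctan2((A[:,0]*B[:,1]-A[:,1]*B[:,0]).sum(),(A*B).sum())
    R=np.array([[np.cos(a),-np.sin(a)],[np.sin(a),np.cos(a)]]); t=k.mean(0)-R@M.mean(0); print(t.round(4),np.degrees(a).round(2),((k-(M@R.T+t))*1000).round(1).tolist())
h=[W(u,.040) for u in [(339,195),(339,270.5)]]; d=h[1]-h[0]; print('handle',h,np.mean(h,0),np.degrees(np.arctan2(d[1],d[0])),np.linalg.norm(d))
E
```

```text
[[0.5609 0.2638]
 [0.5186 0.2056]
 [0.46   0.3187]
 [0.4364 0.2871]]
[0.494  0.2688] -36.58 [[-0.3, 0.0], [0.3, -0.3], [-0.1, -0.1], [0.2, 0.4]]
[0.494  0.2688] -36.86 [[-42.6, -57.8], [42.9, 58.0], [-23.9, -31.9], [23.6, 31.7]]
handle [array([0.46584864, 0.28921597]), array([0.51786015, 0.25118377])] [0.4918544  0.27019987] -36.175261583605554 0.06443325464911027
```

View pics/w6k.png

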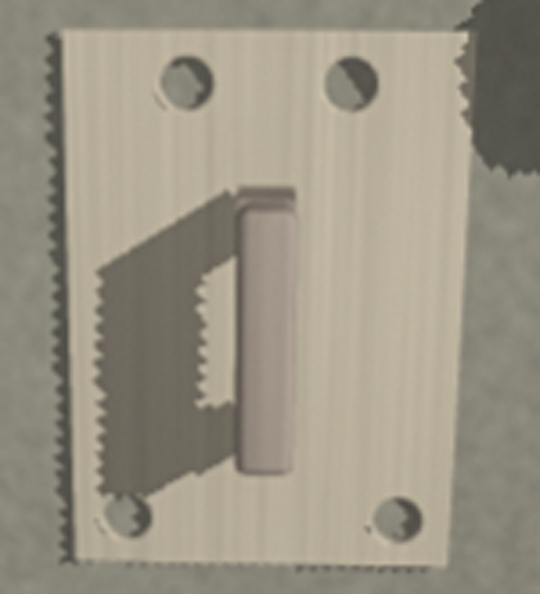

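```bash
python3 -m jog '{"translation":[[-0.003,0.008,0.015],[-0.003,0.008,0.025],[0,0,0.03],[0,0,0.03],[0,0,0.015],[0,0,0]],"spin":[0,0,0,0,0,0],"claw":[0,0,0,0,0,0]}'; python3 -c "
from st import *
go([.4935,.269,.015],143.4)
s=status.observe(); im=cams.get_image('wrist'); cv2.imwrite('pics/w7.png',im['color']);np.save('s7.npy',s,allow_pickle=True);st()"
```

```text
time: 10.85
tool_pos: [0.4977, 0.2705, 0.0656]
eef_rot: [0.331, 0.943, -0.02, 0.002]
contact_force: [0.2, -1.1, 0.6]
width: 0.0868
t 10.85 tcp [0.4977 0.2705 0.0656] xang 141.31 zax [-0.0095 -0.039  -0.9992] F [ 0.2 -1.1  0.6] w 0.0868 j7 0.07
tool delta [ 0.0032 -0.002   0.0506] spin -2.09
t 10.9 tcp [0.4983 0.271  0.0667] xang 141.33 zax [-0.0081 -0.0383 -0.9992] F [-0.   0.   0.8] w 0.0873 j7 0.07
```

View pics/w7.png

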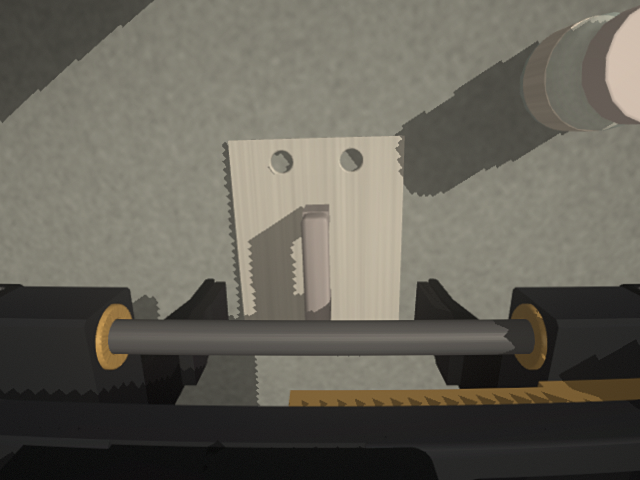

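Jaws straddle the handle (bar at x≈316). The tool has picked up about 2.2° of tilt, so I'll test at a safe height what makes that drift before gripping.

```bash
python3 -m jog '{"translation":[[0,0,-0.02],[0,0,-0.02],[0,0,0]],"spin":[-2,0,0],"claw":[0,0,0]}' >/dev/null; python3 -c "
from st import *
st()"
python3 -m jog '{"translation":[[0,0.03,0],[0,-0.03,0],[0,0.03,0],[0,-0.03,0],[0,0,0]],"spin":[0,0,0,0,0],"claw":[0,0,0,0,0]}' >/dev/null; python3 -c "
from st import *
st()"
python3 -m jog '{"translation":[[0,0,0],[0,0,0],[0,0,0],[0,0,0],[0,0,0]],"spin":[0,0,0,0,0],"claw":[0,0,0,0,0]}' >/dev/null; python3 -c "
from st import *
s,A=st();print(np.round(s['joint_pos'],3))"
```

```text
t 11.2 tcp [0.5001 0.2738 0.1114] xang 143.21 zax [-0.0046 -0.0364 -0.9993] F [ 0.4  1.2 -0.3] w 0.0868 j7 0.13
t 11.7 tcp [0.4943 0.2737 0.1023] xang 143.21 zax [-0.0243 -0.0385 -0.999 ] F [ 0.7  0.2 -0. ] w 0.0868 j7 0.12
t 12.2 tcp [0.4966 0.2745 0.1053] xang 143.07 zax [-0.0177 -0.0372 -0.9992] F [-0.  -0.  -0.1] w 0.0869 j7 0.12
[ 0.142  0.379 -0.849  1.748  0.323  1.194  0.121]
```

```bash
python3 -m jog '{"translation":[[0,0,0],[0,0,0],[0,0,0],[0,0,0]],"spin":[8,8,8,0],"claw":[0,0,0,0]}' >/dev/null; python3 -c "
from st import *
st()"
python3 -m jog '{"translation":[[0,0,0],[0,0,0],[0,0,0],[0,0,0]],"spin":[-8,-8,-8,0],"claw":[0,0,0,0]}' >/dev/null; python3 -c "
from st import *
st()"
python3 -m jog '{"translation":[[0.03,0,0],[0.03,0,0],[0,0,0],[0,0,0]],"spin":[0,0,0,0],"claw":[0,0,0,0]}' >/dev/null; python3 -c "
from st import *
s,A=st();print(np.round(s['joint_pos'],3))"
python3 -m jog '{"translation":[[-0.03,0,0],[-0.03,0,0],[0,0,0],[0,0,0]],"spin":[0,0,0,0],"claw":[0,0,0,0]}' >/dev/null; python3 -c "
from st import *
s,A=st();print(np.round(s['joint_pos'],3))"
```

```text
t 12.6 tcp [0.4977 0.2751 0.107 ] xang 118.2 zax [-0.0144 -0.0362 -0.9992] F [-0.1  0.3  0.5] w 0.0869 j7 -0.29
t 13.0 tcp [0.4982 0.2758 0.1083] xang 143.9 zax [-0.0117 -0.0361 -0.9993] F [-0.3 -0.2 -0.1] w 0.0869 j7 0.13
t 13.4 tcp [0.45   0.3115 0.108 ] xang 143.47 zax [-0.0102 -0.0354 -0.9993] F [ 0.5 -0.9  0.4] w 0.0873 j7 0.04
[ 0.091  0.333 -0.885  1.798  0.297  1.178  0.041]
t 13.8 tcp [0.5018 0.2735 0.1093] xang 143.26 zax [-0.0084 -0.0354 -0.9993] F [ 0.5  0.6 -1.1] w 0.0867 j7 0.13
[ 0.144  0.375 -0.847  1.742  0.324  1.193  0.13 ]
```

Tilt partly relaxes by itself (x part to about 0.5°, y part stays at 2°). That is tolerable. I'll descend for the grasp and look at it once gripped.

```bash
python3 -c "
from st import *
go([.4935,.269,.016],143.4)"; python3 -m jog '{"translation":[[0.003,-0.001,0.015],[0,0,0.02],[0,0,0.02],[0,0,0.01],[0,0,0]],"spin":[0,0,0,0,0],"claw":[0,0,0,0,0]}' >/dev/null; python3 -c "
from st import *
go([.4935,.269,.016],143.4)"
```

```text
t 13.8 tcp [0.5018 0.2735 0.1093] xang 143.26 zax [-0.0084 -0.0354 -0.9993] F [ 0.5  0.6 -1.1] w 0.0867 j7 0.13
tool delta [ 0.0053 -0.0054  0.0934] spin -0.14
t 14.3 tcp [0.4947 0.2735 0.0392] xang 143.37 zax [-0.0102 -0.0354 -0.9993] F [-0.6  0.3  0.4] w 0.0876 j7 0.07
tool delta [-0.0014 -0.0036  0.0234] spin -0.03
```

```bash
python3 -m jog '{"translation":[[-0.001,-0.003,0.012],[0,0,0.008],[0,0,0]],"spin":[0,0,0],"claw":[0,0,0]}' >/dev/null; python3 -c "
from st import *
go([.4935,.269,.016],143.4)
s=status.observe(); im=cams.get_image('wrist'); cv2.imwrite('pics/w8.png',im['color'])
im=cams.get_image('side'); cv2.imwrite('pics/s8.png',cv2.resize(im['color'][310:440,230:390],None,fx=4,fy=4,interpolation=cv2.INTER_CUBIC))"
```

```text
t 14.6 tcp [0.4931 0.2706 0.0184] xang 143.44 zax [-0.0094 -0.0348 -0.9994] F [-0.7  0.1  0.1] w 0.0871 j7 0.06
tool delta [-0.0013 -0.0009  0.0025] spin 0.04
```

View pics/w8.png

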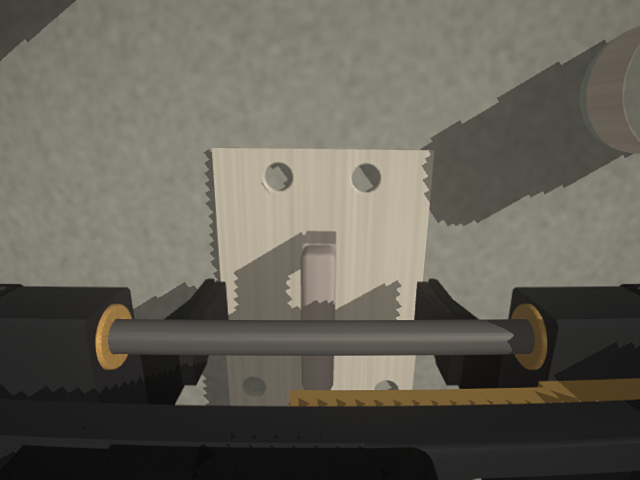

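View pics/s8.png

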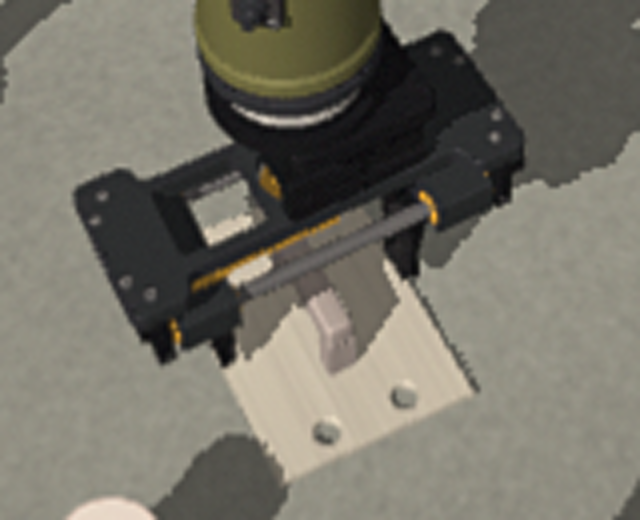

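```bash
python3 -m jog '{"translation":[[-0.001,-0.001,0.003],[0,0,0],[0,0,0],[0,0,0],[0,0,0],[0,0,0],[0,0,0],[0,0,0],[0,0,0],[0,0,0],[0,0,0],[0,0,0]],"spin":[0,0,0,0,0,0,0,0,0,0,0,0],"claw":[255,255,255,255,255,255,255,255,255,255,255,255]}' 20; python3 -c "
from st import *
go([.4935,.269,.016],143.4)
s=status.observe(); im=cams.get_image('wrist'); cv2.imwrite('pics/w9.png',im['color']); np.save('s9.npy',s,allow_pickle=True)"
```

```text
time: 15.9
tool_pos: [0.4952, 0.2696, 0.0183]
eef_rot: [0.314, 0.949, -0.017, 0.003]
contact_force: [0.1, 0.6, 0.6]
width: 0.0144
t 15.9 tcp [0.4952 0.2696 0.0183] xang 143.38 zax [-0.0053 -0.0338 -0.9994] F [0.1 0.6 0.6] w 0.0144 j7 0.06
tool delta [ 0.001  -0.0015  0.0023] spin -0.02
```

View pics/w9.png

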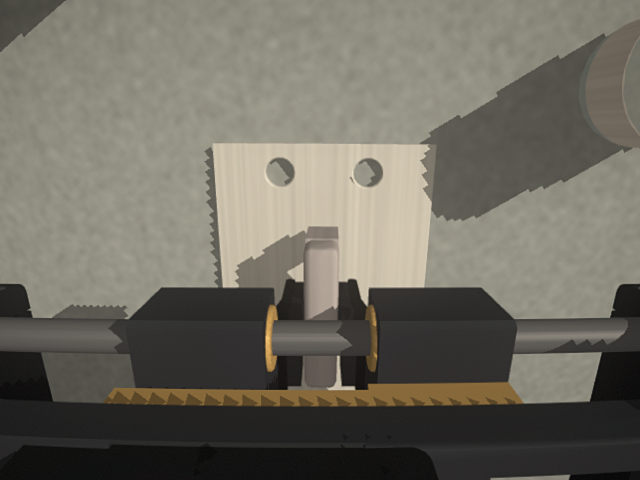

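Gripped at 14.4 mm, centred on the bar. I'll raise the grip force and lift.

```bash
python3 -m jog '{"translation":[[0,0,0],[0,0,-0.005],[0,0,-0.015],[0,0,-0.03],[0,0,-0.04],[0,0,-0.04],[0,0,-0.025],[0,0,-0.01],[0,0,0]],"spin":[0,0,0,0,0,0,0,0,0],"claw":[255,255,255,255,255,255,255,255,255]}' 45; python3 -c "
from st import *
st()
s=status.observe(); im=cams.get_image('wrist'); cv2.imwrite('pics/w10.png',im['color']); np.save('s10.npy',s,allow_pickle=True)
im=cams.get_image('side'); cv2.imwrite('pics/s10.png',im['color'][200:480,150:450])
st()"
```

```text
time: 16.85
tool_pos: [0.494, 0.2758, 0.192]
eef_rot: [0.313, 0.95, -0.017, 0.002]
contact_force: [0.4, -0.2, -1.9]
width: 0.0134
t 16.85 tcp [0.494  0.2758 0.192 ] xang 143.58 zax [-0.0079 -0.034  -0.9994] F [ 0.4 -0.2 -1.9] w 0.0134 j7 0.18
t 16.95 tcp [0.4931 0.275  0.1898] xang 143.58 zax [-0.0111 -0.0354 -0.9993] F [ 0.2 -0.5 -2.5] w 0.0139 j7 0.18
```

View pics/w10.png

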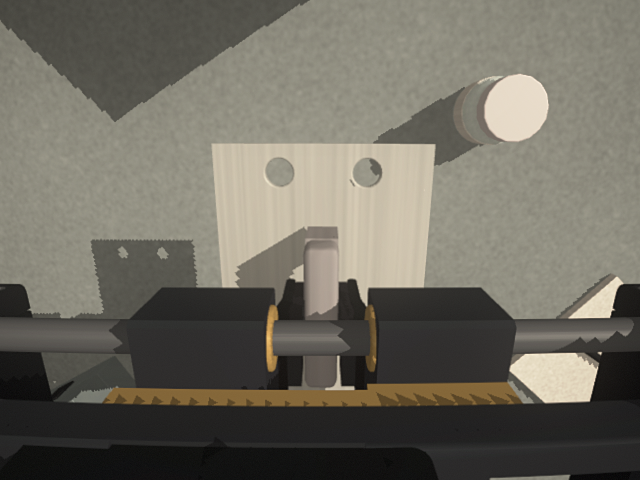

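View pics/s10.png

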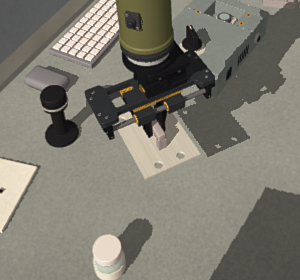

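```bash
python3 - <<'E'
import cv2
for k in ('w9','w10'):
    a=cv2.imread(f'pics/{k}.png')[130:310,195:455]
    cv2.imwrite(f'pics/{k}k.png',cv2.resize(a,None,fx=3,fy=3,interpolation=cv2.INTER_CUBIC))
E
```

```text
(no output)
```

View pics/w9k.png

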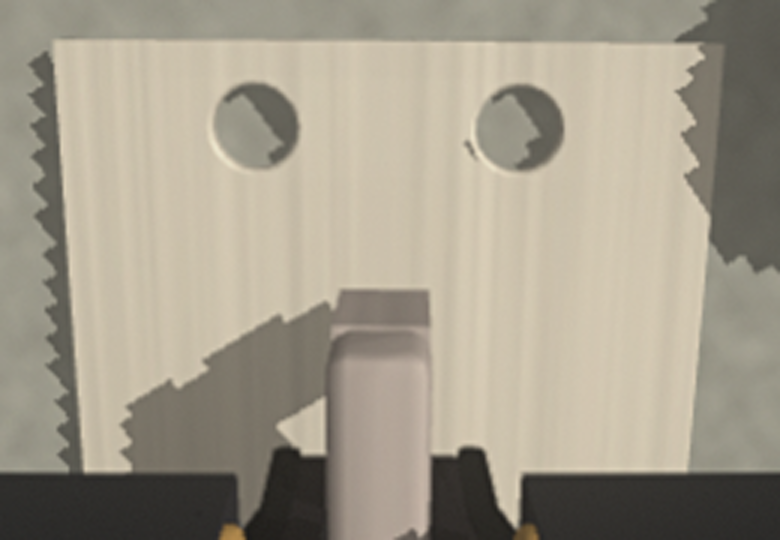

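View pics/w10k.png

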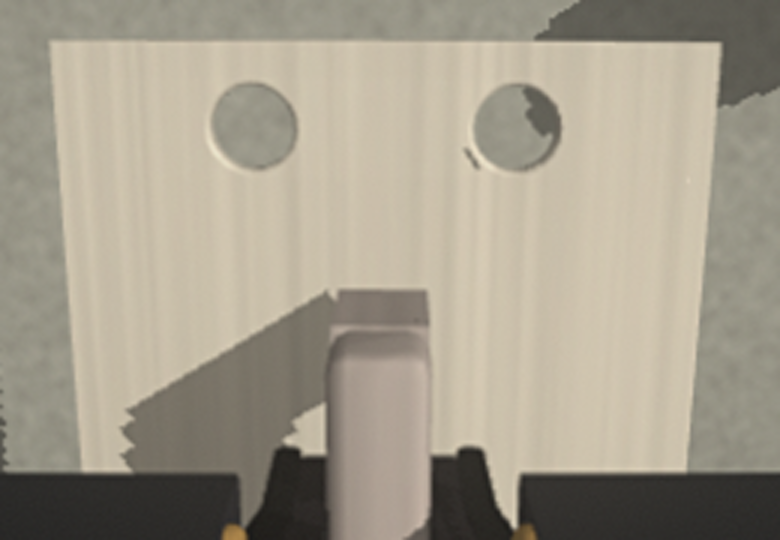

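```bash
cat > pn.py <<'E'
from st import *
def tilt(P,crop,sc,s,im,M):
    uv=(np.array(P,float)+.5)/sc-.5+crop
    M=np.array(M,float)/1000
    ok,rv,tv=cv2.solvePnP(M,uv,im["intrinsics"],im["D"],flags=cv2.SOLVEPNP_IPPE)
    ok,rv,tv=cv2.solvePnP(M,uv,im["intrinsics"],im["D"],rv,tv,True,cv2.SOLVEPNP_ITERATIVE)
    e=cv2.projectPoints(M,rv,tv,im["intrinsics"],im["D"])[0].reshape(-1,2)-uv
    R,t=camT("wrist",im,s); Rw=R.T@cv2.Rodrigues(rv)[0]; tw=R.T@(tv.ravel()-t)
    A=Ro.from_quat(s["eef_rot"]).as_matrix()
    print('cover origin',tw.round(4),'normal',Rw[:,2].round(4),'yaw',np.degrees(np.arctan2(Rw[1,0],Rw[0,0])).round(2),'err px',np.abs(e).max().round(2),'| normal in tool',(A.T@Rw[:,2]).round(4),'orig in tool',(A.T@(tw-s['tool_pos'])).round(4))
E
python3 - <<'E'
from pn import *
im=cams.get_image("wrist")
M=[(-70,-50,4),(-70,50,4),(-57,-20,4),(-57,20,4),(-32,-7,4),(-32,7,4)]
s=np.load('s9.npy',allow_pickle=True).item()
tilt([(53,40),(723,44),(255,126),(519,127),(339,291),(430,291)],[195,130],3,s,im,M)
s=np.load('s10.npy',allow_pickle=True).item()
tilt([(50,41),(721,43),(253,126),(517,127),(338,291),(429,291)],[195,130],3,s,im,M)
E
```

```text
cover origin [0.4947 0.2698 0.0045] normal [-0.0487  0.0573  0.9972] yaw -36.84 err px 0.6 | normal in tool [ 0.0575 -0.0133 -0.9983] orig in tool [0.0007 0.0002 0.0137]
cover origin [0.4933 0.2758 0.1779] normal [-0.0356  0.0569  0.9977] yaw -36.48 err px 0.49 | normal in tool [ 0.0486 -0.0074 -0.9988] orig in tool [0.0007 0.0001 0.0141]
```

Held firmly and unchanged in the wrist view after lifting (narrow holes at (279,172) and (367,172)). Now I'll travel to the bay at a height that clears the knob.

```bash
python3 -m jog '{"translation":[[-0.007,-0.007,0],[-0.0115,-0.0165,0],[-0.014,-0.027,0],[-0.0115,-0.033,0],[-0.008,-0.034,0],[-0.008,-0.034,0],[-0.008,-0.034,0],[-0.008,-0.034,0],[-0.008,-0.034,0]],"spin":[-8,-8,-8,-6,0,0,0,0,0],"claw":[255,255,255,255,255,255,255,255,255]}' >/dev/null; python3 -c "
from st import *
go([.5525,-.2205,.18],173.8)"
```

```text
t 17.9 tcp [0.5203 0.0018 0.1805] xang 175.67 zax [-0.0418 -0.034  -0.9985] F [ 0.9  0.4 -1.9] w 0.0134 j7 1.3
tool delta [-0.0488 -0.2191  0.0067] spin 1.87
```

```bash
python3 -m jog '{"translation":[[-0.006,-0.024,-0.004],[-0.006,-0.024,-0.004],[-0.006,-0.024,-0.003],[-0.006,-0.024,0],[-0.006,-0.024,0],[-0.006,-0.024,0],[-0.006,-0.024,0],[-0.004,-0.018,0],[-0.002,-0.01,0],[0,0,0]],"spin":[1,1,0,0,0,0,0,0,0,0],"claw":[255,255,255,255,255,255,255,255,255,255]}' >/dev/null; python3 -c "
from st import *
go([.5525,-.2205,.118],173.8)"
```

```text
t 18.9 tcp [ 0.5406 -0.2143  0.1835] xang 173.07 zax [-0.0645 -0.0269 -0.9976] F [-0.1  0.6 -2.3] w 0.0133 j7 1.59
tool delta [-0.0165 -0.0024  0.0648] spin -0.73
```

```bash
python3 -m jog '{"translation":[[0,0,0],[0,0,0],[0,0,0],[0,0,0],[0,0,0],[0,0,0]],"spin":[0,0,0,0,0,0],"claw":[255,255,255,255,255,255]}' >/dev/null; python3 -c "
from st import *
s,A=st();print(np.round(s['joint_pos'],3),np.round(s['joint_velocities'],3))"
python3 -m jog '{"translation":[[0.012,0,0],[0.012,0,0],[-0.012,0,0],[-0.012,0,0],[0,0,0]],"spin":[0,0,0,0,0],"claw":[255,255,255,255,255]}' >/dev/null; python3 -c "
from st import *
s,A=st();print(np.round(s['joint_pos'],3),np.round(s['joint_velocities'],3))"
```

```text
t 19.5 tcp [ 0.5412 -0.2081  0.1837] xang 173.52 zax [-0.0644 -0.0252 -0.9976] F [ 0.4 -0.8 -2.1] w 0.0133 j7 1.59
[ 0.878  0.309 -0.704  1.618  0.241  1.352  1.59 ] [-0.005 -0.006 -0.004  0.004 -0.001 -0.    -0.   ]
t 20.0 tcp [ 0.5393 -0.2082  0.1844] xang 173.48 zax [-0.0647 -0.0267 -0.9975] F [-0.9 -0.2 -2.1] w 0.0139 j7 1.59
[ 0.882  0.304 -0.706  1.621  0.24   1.352  1.591] [ 0.007 -0.02   0.004  0.018 -0.009  0.017  0.006]
```

The lateral travel left the tool pitched 3.7°, and it does not relax. I'll test whether large vertical steps, well above the box, bring it back.

```bash
python3 -m jog '{"translation":[[0,0,-0.045],[0,0,-0.045],[0,0,0]],"spin":[0,0,0],"claw":[255,255,255]}' >/dev/null; python3 -c "
from st import *
s,A=st()"
python3 -m jog '{"translation":[[0,0,0.045],[0,0,0.045],[0,0,0]],"spin":[0,0,0],"claw":[255,255,255]}' >/dev/null; python3 -c "
from st import *
s,A=st()"
python3 -m jog '{"translation":[[-0.045,0,0],[0.045,0,0],[0,0,0]],"spin":[0,0,0],"claw":[255,255,255]}' >/dev/null; python3 -c "
from st import *
s,A=st()"
```

```text
t 20.3 tcp [ 0.5445 -0.2052  0.2746] xang 173.54 zax [-0.0696 -0.0228 -0.9973] F [ 0.1  0.  -1.8] w 0.0133 j7 1.61
t 20.6 tcp [ 0.5403 -0.2074  0.1844] xang 173.57 zax [-0.0644 -0.0243 -0.9976] F [-1.7  0.  -2.1] w 0.0136 j7 1.59
t 20.9 tcp [ 0.5391 -0.2027  0.1623] xang 173.96 zax [-0.0958  0.0132 -0.9953] F [ 1.4  0.  -0.9] w 0.0133 j7 1.59
```

```bash
python3 -m jog '{"translation":[[0,0,0],[0,0,0],[0,0,0]],"spin":[0,0,0],"claw":[255,255,255]}' >/dev/null; python3 -c "
from st import *
s,A=st();print(np.round(s['joint_pos'],3),np.round(s['joint_velocities'],3))"
```

```text
t 21.2 tcp [ 0.54   -0.2031  0.1632] xang 173.96 zax [-0.0964  0.0151 -0.9952] F [-0.2 -0.4 -1.1] w 0.0132 j7 1.59
[ 0.88   0.358 -0.711  1.61   0.24   1.361  1.593] [-0.002 -0.017 -0.003 -0.022 -0.003  0.012  0.002]
```

```bash
python3 -m jog '{"translation":[[0.045,0,0],[-0.045,0,0],[0,0,0],[0,0,0]],"spin":[0,0,0,0],"claw":[255,255,255,255]}' >/dev/null; python3 -c "
from st import *
s,A=st();print(np.round(s['joint_pos'],3))"
```

```text
t 21.6 tcp [ 0.5232 -0.2007  0.1608] xang 174.02 zax [-0.1176  0.0051 -0.993 ] F [-0.5 -0.5 -1.2] w 0.0134 j7 1.59
[ 0.894  0.339 -0.722  1.64   0.244  1.368  1.59 ]
```

Tilt gets locked in because each row re-bases on a pose still in transit. Camera calls let the arm settle on its target without re-basing. I'll measure the transient error against the settled pose.

```bash
cat > se.py <<'E'
from st import *
import sys
st()
for i in range(int(sys.argv[1]) if len(sys.argv)>1 else 4): cams.get_image('side')
s,A=st(); print(np.round(s['joint_pos'],3))
E
python3 se.py 3
python3 -m jog '{"translation":[[-0.045,0,0]],"spin":[0],"claw":[255]}' >/dev/null; python3 se.py 5
```

```text
t 21.6 tcp [ 0.5232 -0.2007  0.1608] xang 174.02 zax [-0.1176  0.0051 -0.993 ] F [-0.5 -0.5 -1.2] w 0.0134 j7 1.59
t 21.75 tcp [ 0.5252 -0.2015  0.1619] xang 173.97 zax [-0.1132  0.0043 -0.9936] F [ 1.6  0.9 -1.1] w 0.0136 j7 1.59
[ 0.893  0.339 -0.722  1.637  0.244  1.367  1.59 ]
t 21.85 tcp [ 0.5663 -0.2074  0.1587] xang 173.82 zax [-1.165e-01 -2.000e-04 -9.932e-01] F [ 0.7 -0.1 -1.1] w 0.0135 j7 1.55
t 22.1 tcp [ 0.5704 -0.2062  0.1579] xang 173.98 zax [-0.1116  0.004  -0.9937] F [-0.3  0.  -1.9] w 0.0138 j7 1.55
[ 0.828  0.439 -0.709  1.529  0.298  1.395  1.547]
```

Confirmed: letting it settle keeps the tilt constant, so the drift comes only from chaining rows. The same effect can undo the tilt, so I'll try an inward row followed by a re-base.

```bash
python3 -m jog '{"translation":[[0.045,0,0]],"spin":[0],"claw":[255]}' >/dev/null; python3 -c "
from st import *
st()"; python3 -m jog '{"translation":[[0,0,0]],"spin":[0],"claw":[255]}' >/dev/null;  python3 se.py 4
```

```text
t 22.2 tcp [ 0.5286 -0.2008  0.1616] xang 174.09 zax [-0.1088  0.0081 -0.994 ] F [-2.1  0.4 -1.6] w 0.0136 j7 1.59
t 22.3 tcp [ 0.523  -0.2004  0.1616] xang 174.04 zax [-0.1154  0.0062 -0.9933] F [ 1.1 -0.1 -1.8] w 0.0137 j7 1.59
t 22.5 tcp [ 0.5293 -0.2014  0.1632] xang 174.05 zax [-0.1061  0.0062 -0.9943] F [ 0.   0.9 -2. ] w 0.0134 j7 1.59
[ 0.898  0.344 -0.73   1.631  0.246  1.365  1.589]
```

A single inward row gains +0.005. I'll try chained inward rows, then check the cover with the wrist camera.

```bash
python3 -m jog '{"translation":[[0.045,0,0],[0.045,0,0],[0,0,0]],"spin":[0,0,0],"claw":[255,255,255]}' >/dev/null;  python3 -c "
from st import *
st()
im=cams.get_image('wrist'); cv2.imwrite('pics/w11.png',im['color'])
for i in range(3): cams.get_image('side')
st()"
```

```text
t 22.8 tcp [ 0.4401 -0.191   0.1716] xang 174.19 zax [-0.1058  0.0112 -0.9943] F [ 0.3 -0.6 -2.2] w 0.0135 j7 1.73
t 23.0 tcp [ 0.446  -0.1911  0.1723] xang 174.35 zax [-0.099   0.0128 -0.995 ] F [-0.2 -0.  -2. ] w 0.0134 j7 1.73
```

View pics/w11.png

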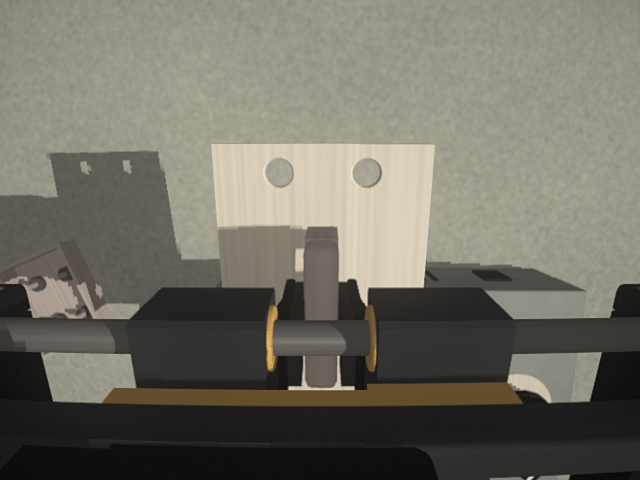

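The cover is unmoved in the grip. Tilt is slowly coming back (-0.099). Now outward with a double re-base.

```bash
python3 -m jog '{"translation":[[-0.045,0,0]],"spin":[0],"claw":[255]}' >/dev/null; python3 -c "
from st import *
st()
cams.get_image('side');st();cams.get_image('side');st();cams.get_image('side');st();cams.get_image('side');st()"; python3 -m jog '{"translation":[[-0.045,0,0],[0,0,0],[0,0,0]],"spin":[0,0,0],"claw":[255,255,255]}' >/dev/null; python3 se.py 3
```

```text
t 23.1 tcp [ 0.4877 -0.1964  0.1683] xang 174.19 zax [-0.1033  0.0088 -0.9946] F [ 0.2 -1.1 -1.8] w 0.0137 j7 1.64
t 23.15 tcp [ 0.4981 -0.1956  0.1648] xang 174.35 zax [-0.093   0.0179 -0.9955] F [ 7.4 -1.9 -3.5] w 0.0135 j7 1.64
t 23.2 tcp [ 0.4953 -0.1948  0.1652] xang 174.48 zax [-0.0964  0.019  -0.9952] F [-0.3 -0.2 -2.2] w 0.0139 j7 1.64
t 23.25 tcp [ 0.4933 -0.1945  0.166 ] xang 174.5 zax [-0.0987  0.0181 -0.9949] F [-0.6 -0.1 -2.5] w 0.0137 j7 1.65
t 23.3 tcp [ 0.4921 -0.1946  0.1668] xang 174.47 zax [-0.0993  0.0165 -0.9949] F [ 0.2  0.2 -1.4] w 0.014 j7 1.65
t 23.6 tcp [ 0.5362 -0.1981  0.1588] xang 174.53 zax [-0.106   0.0207 -0.9941] F [-0.  -0.5 -2.2] w 0.014 j7 1.58
t 23.75 tcp [ 0.5357 -0.1988  0.1599] xang 174.46 zax [-0.1045  0.0181 -0.9944] F [-0.   0.  -1.7] w 0.0135 j7 1.58
[ 0.91   0.367 -0.754  1.619  0.254  1.366  1.584]
```

```bash
cat > pr.py <<'E'
from st import *
import sys
for i in range(int(sys.argv[1])+1):
    s=status.observe(); A=Ro.from_quat(s["eef_rot"]).as_matrix()
    print(round(s['time'],2),np.round(s['tool_pos'],4),A[:2,2].round(4),round(np.degrees(np.arctan2(A[1,0],A[0,0])),2))
    if i<int(sys.argv[1]): cams.get_image('side')
E
python3 -m jog '{"translation":[[0,0.04,0]],"spin":[0],"claw":[255]}' >/dev/null; python3 pr.py 4; python3 -m jog '{"translation":[[0,0,-0.045]],"spin":[0],"claw":[255]}' >/dev/null; python3 pr.py 4
```

```text
23.85 [ 0.5383 -0.1665  0.1607] [-0.1042  0.0132] 173.79
23.9 [ 0.5399 -0.1522  0.1618] [-0.1024  0.0207] 174.63
23.95 [ 0.5402 -0.1526  0.1621] [-0.1019  0.0196] 174.86
24.0 [ 0.54   -0.1555  0.162 ] [-0.1022  0.017 ] 174.76
24.05 [ 0.5396 -0.1579  0.1617] [-0.1028  0.0157] 174.6
24.15 [ 0.5394 -0.1597  0.2021] [-0.1135  0.0167] 174.54
24.2 [ 0.5459 -0.1602  0.2135] [-0.097   0.0117] 174.52
24.25 [ 0.5472 -0.16    0.2125] [-0.0935  0.0113] 174.52
24.3 [ 0.5461 -0.1599  0.2102] [-0.0963  0.0122] 174.52
24.35 [ 0.5448 -0.1599  0.2082] [-0.0997  0.0133] 174.51
```

Vertical steps are the efficient lever: locking 0.1 s after an up step gains about +0.01, and locking straight after a down step gains the same. I'll cycle these at height.

```bash
python3 -m jog '{"translation":[[0,0,0.045],[0,0,0]],"spin":[0,0],"claw":[255,255]}' >/dev/null; python3 pr.py 3; python3 -m jog '{"translation":[[0,0,-0.045]],"spin":[0],"claw":[255]}' >/dev/null; python3 pr.py 2;  python3 -m jog '{"translation":[[0,0,0.045],[0,0,0]],"spin":[0,0],"claw":[255,255]}' >/dev/null; python3 pr.py 3
```

```text
24.55 [ 0.5387 -0.1612  0.162 ] [-0.1005  0.0112] 174.36
24.6 [ 0.5418 -0.1617  0.1659] [-0.094   0.0094] 174.35
24.65 [ 0.5436 -0.1615  0.1679] [-0.09    0.0088] 174.37
24.7 [ 0.5446 -0.1613  0.169 ] [-0.088   0.0085] 174.38
24.8 [ 0.5451 -0.1617  0.2102] [-0.0973  0.0116] 174.38
24.85 [ 0.5516 -0.1625  0.2218] [-0.0806  0.006 ] 174.35
24.9 [ 0.5529 -0.1621  0.2209] [-0.0768  0.0053] 174.37
25.1 [ 0.5528 -0.1626  0.1805] [-0.0682  0.002 ] 174.33
25.15 [ 0.5558 -0.1629  0.1845] [-0.0614  0.0002] 174.34
25.2 [ 0.5569 -0.1628  0.1858] [-0.0589 -0.0002] 174.35
25.25 [ 0.5571 -0.1628  0.1861] [-0.0583 -0.0004] 174.34
```

```bash
python3 -m jog '{"translation":[[0,0,-0.045]],"spin":[0],"claw":[255]}' >/dev/null; python3 pr.py 2;  python3 -m jog '{"translation":[[0,0,0.047],[0,0,0]],"spin":[0,0],"claw":[255,255]}' >/dev/null; python3 pr.py 4
```

```text
25.35 [ 0.5563 -0.1626  0.2274] [-0.068   0.0027] 174.35
25.4 [ 0.5626 -0.1631  0.2395] [-0.0507 -0.003 ] 174.34
25.45 [ 0.564  -0.1628  0.2385] [-0.047  -0.0036] 174.36
25.65 [ 0.565  -0.1635  0.1963] [-0.0385 -0.0067] 174.33
25.7 [ 0.5681 -0.1637  0.2006] [-0.0311 -0.0087] 174.35
25.75 [ 0.5692 -0.1636  0.2021] [-0.0284 -0.0092] 174.36
25.8 [ 0.5694 -0.1637  0.2024] [-0.0278 -0.0094] 174.35
25.85 [ 0.5694 -0.1636  0.2023] [-0.0278 -0.0094] 174.35
```

```bash
python3 -m jog '{"translation":[[0,0,-0.045]],"spin":[0],"claw":[255]}' >/dev/null; python3 pr.py 2;  python3 -m jog '{"translation":[[0,0,0.047],[0,0,0]],"spin":[0,0],"claw":[255,255]}' >/dev/null; python3 pr.py 3; python3 -c "
from st import *
go([.5525,-.2205,.12],173.8)
im=cams.get_image('top');cv2.imwrite('pics/t12.png',im['color'])
cv2.imwrite('pics/t12k.png',cv2.resize(im['color'][190:310,320:450],None,fx=5,fy=5,interpolation=cv2.INTER_CUBIC))
im=cams.get_image('side');cv2.imwrite('pics/s12.png',im['color'])
cv2.imwrite('pics/s12k.png',cv2.resize(im['color'][120:260,290:450],None,fx=4.5,fy=4.5,interpolation=cv2.INTER_CUBIC))
"
```

```text
25.95 [ 0.5672 -0.1632  0.2432] [-0.0379 -0.0063] 174.34
26.0 [ 0.5732 -0.1636  0.2556] [-0.0204 -0.012 ] 174.34
26.05 [ 0.5745 -0.1632  0.2547] [-0.0167 -0.0125] 174.36
26.25 [ 0.5766 -0.1643  0.212 ] [-0.0089 -0.0155] 174.34
26.3 [ 0.5795 -0.1644  0.2164] [-0.0016 -0.0175] 174.35
26.35 [ 0.5806 -0.1643  0.218 ] [ 0.0012 -0.018 ] 174.36
26.4 [ 0.5809 -0.1643  0.2185] [ 0.0021 -0.0182] 174.36
t 26.4 tcp [ 0.5809 -0.1643  0.2185] xang 174.36 zax [ 0.0021 -0.0182 -0.9998] F [-0.7 -0.3 -2.2] w 0.0135 j7 1.53
tool delta [ 0.0232 -0.0569  0.0994] spin 0.56
```

View pics/t12k.png

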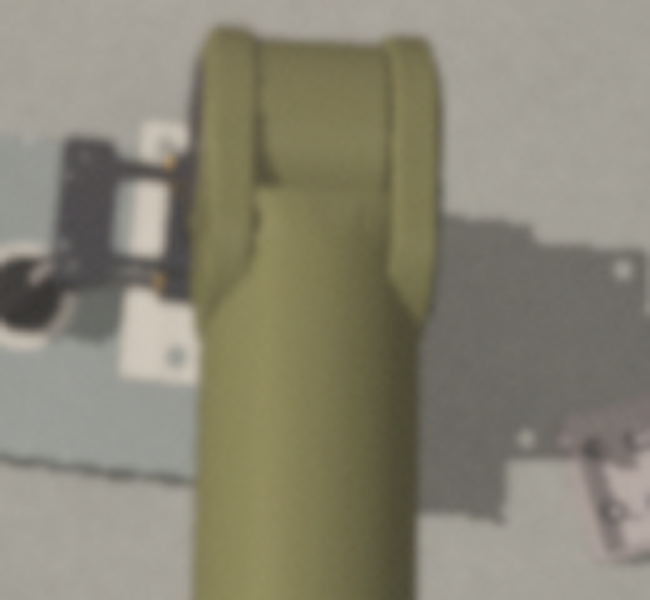

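View pics/s12k.png

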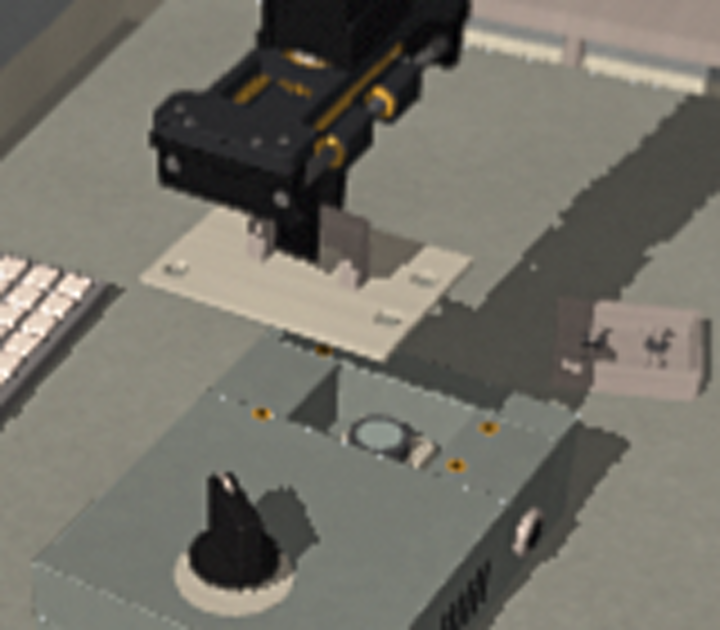

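```bash
cat > ps.py <<'E'
from st import *
def sidepnp(P,crop,sc,M):
    im=cams.get_image("side")
    uv=(np.array(P,float)+.5)/sc-.5+crop; M=np.array(M,float)/1000
    n,rvs,tvs,er=cv2.solvePnPGeneric(M,uv,im["intrinsics"],im["D"],flags=cv2.SOLVEPNP_IPPE)
    for rv,tv in zip(rvs,tvs):
        rv,tv=cv2.solvePnPRefineLM(M,uv,im["intrinsics"],im["D"],rv,tv)
        R,t=im["R"],np.array(im["t"]); Rw=R.T@cv2.Rodrigues(rv)[0]; tw=R.T@(tv.ravel()-t)
        e=cv2.projectPoints(M,rv,tv,im["intrinsics"],im["D"])[0].reshape(-1,2)-uv
        print('orig',tw.round(4),'n',Rw[:,2].round(4),'yaw',np.degrees(np.arctan2(Rw[1,0],Rw[0,0])).round(2),'err',np.abs(e).max().round(2))
E
python3 - <<'E'
from ps import *
sidepnp([(140,281),(384,361),(472,258),(176,267),(387,318),(423,279)],[290,120],4.5,[(70,50,4),(-70,50,4),(-70,-50,4),(57,36,4),(-57,20,4),(-57,-20,4)])
# same test on the box inserts (should be level)
E
```

```text
orig [ 0.5809 -0.1653  0.1988] n [0.0022 0.0365 0.9993] yaw -5.54 err 0.84
orig [ 0.5785 -0.1558  0.2129] n [-0.2983  0.9016 -0.3134] yaw 26.05 err 0.82
```

The side-view fit gives the cover about 0.1° off in pitch and 1 to 2° in roll. Now I'll work sideways to the bay with row timing that also trims the roll.

```bash
python3 -m jog '{"translation":[[0,-0.03,0],[0,-0.025,0],[0,0,0]],"spin":[0,0,0],"claw":[255,255,255]}' >/dev/null; python3 pr.py 3;python3 -m jog '{"translation":[[-0.04,0,0]],"spin":[0],"claw":[255]}' >/dev/null; python3 pr.py 1; python3 -m jog '{"translation":[[0.04,0,0],[0,0,0]],"spin":[0,0],"claw":[255,255]}' >/dev/null; python3 pr.py 3
```

```text
26.85 [ 0.5766 -0.2196  0.2219] [ 0.0049 -0.0196] 174.52
26.9 [ 0.5771 -0.2173  0.2221] [ 0.0054 -0.018 ] 174.63
26.95 [ 0.5774 -0.2152  0.222 ] [ 0.0055 -0.0168] 174.77
27.0 [ 0.5775 -0.2139  0.2219] [ 0.0054 -0.0164] 174.88
27.1 [ 0.6138 -0.2165  0.2221] [-0.0002 -0.0185] 174.88
27.15 [ 0.6225 -0.2157  0.2203] [ 0.0094 -0.0134] 174.98
27.35 [ 0.5832 -0.2066  0.2157] [ 0.0052 -0.0048] 175.4
27.4 [ 0.5859 -0.2068  0.2167] [ 0.0102 -0.0049] 175.41
27.45 [ 0.587  -0.2075  0.2177] [ 0.0123 -0.0059] 175.38
27.5 [ 0.5875 -0.2081  0.2183] [ 0.0134 -0.0065] 175.35
```

Tilt is now under 0.9°. I'll approach with separate settled rows so it stays.

```bash
python3 -c "
from st import *
go([.5525,-.2205,.14],173.8)"; python3 -m jog '{"translation":[[0.03,-0.01,0]],"spin":[1.3],"claw":[255]}' >/dev/null; python3 pr.py 5|tail -2; python3 -m jog '{"translation":[[0,0,0.04]],"spin":[0],"claw":[255]}' >/dev/null; python3 pr.py 6|tail -2; python3 -c "
from st import *
go([.5525,-.2205,.14],173.8)
s=status.observe();im=cams.get_image('wrist');cv2.imwrite('pics/w13.png',im['color'])"
```

```text
t 27.5 tcp [ 0.5875 -0.2081  0.2183] xang 175.35 zax [ 0.0134 -0.0065 -0.9999] F [ 0.6  1.  -2.5] w 0.0134 j7 1.61
tool delta [ 0.035  -0.0148  0.0779] spin 1.55
27.8 [ 0.5575 -0.2159  0.219 ] [ 0.0153 -0.0077] 174.03
27.85 [ 0.5579 -0.2154  0.2189] [ 0.0156 -0.0071] 174.07
28.2 [ 0.5595 -0.2153  0.18  ] [ 0.0167 -0.0067] 174.12
28.25 [ 0.5598 -0.2155  0.1805] [ 0.0177 -0.0074] 174.11
t 28.25 tcp [ 0.5598 -0.2155  0.1805] xang 174.11 zax [ 0.0177 -0.0074 -0.9998] F [ 0.9 -0.6 -2.6] w 0.0135 j7 1.62
tool delta [ 0.0075 -0.0055  0.0404] spin 0.31
```

View pics/w13.png

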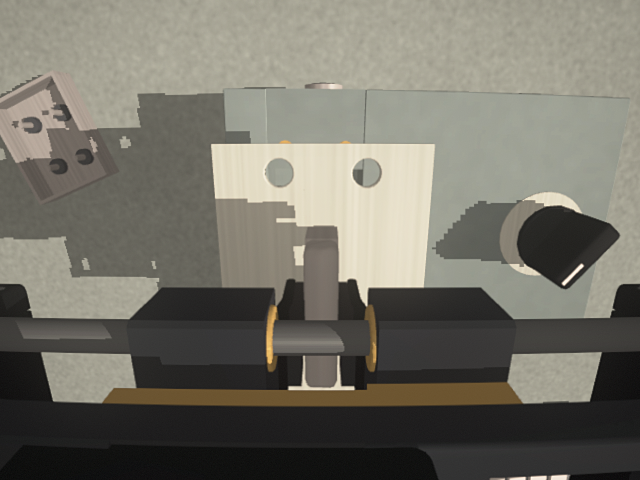

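```bash
python3 -m jog '{"translation":[[0.007,-0.005,0.03]],"spin":[0.3],"claw":[255]}' >/dev/null; python3 pr.py 5|tail -1; python3 -c "
from st import *
go([.553,-.220,.118],173.75)"
```

```text
28.65 [ 0.5537 -0.2202  0.152 ] [ 0.0196 -0.0082] 173.8
t 28.65 tcp [ 0.5537 -0.2202  0.152 ] xang 173.8 zax [ 0.0196 -0.0082 -0.9998] F [-0.4  0.3 -2.1] w 0.0137 j7 1.62
tool delta [0.0014 0.0003 0.034 ] spin 0.05
```

```bash
python3 -m jog '{"translation":[[0.001,0,0.03]],"spin":[0],"claw":[255]}' >/dev/null; python3 pr.py 6|tail -1; python3 -c "
from st import *
go([.553,-.220,.118],173.75)
s=status.observe();im=cams.get_image('wrist');cv2.imwrite('pics/w14.png',im['color']);np.save('s14.npy',s,allow_pickle=True)
im=cams.get_image('side');cv2.imwrite('pics/s14.png',im['color'])
cv2.imwrite('pics/s14k.png',cv2.resize(im['color'][170:280,310:440],None,fx=5.5,fy=5.5,interpolation=cv2.INTER_CUBIC))
im=cams.get_image('top')
cv2.imwrite('pics/t14k.png',cv2.resize(im['color'][200:310,300:430],None,fx=5.5,fy=5.5,interpolation=cv2.INTER_CUBIC))
a=cv2.imread('pics/w14.png')[130:310,195:455]
cv2.imwrite('pics/w14k.png',cv2.resize(a,None,fx=3,fy=3,interpolation=cv2.INTER_CUBIC))
"
```

```text
29.05 [ 0.5545 -0.2204  0.1237] [ 0.0217 -0.0089] 173.81
t 29.05 tcp [ 0.5545 -0.2204  0.1237] xang 173.81 zax [ 0.0217 -0.0089 -0.9997] F [ 0.4  0.1 -2.5] w 0.0135 j7 1.6
tool delta [0.0016 0.0002 0.0056] spin 0.06
```

View pics/w14k.png

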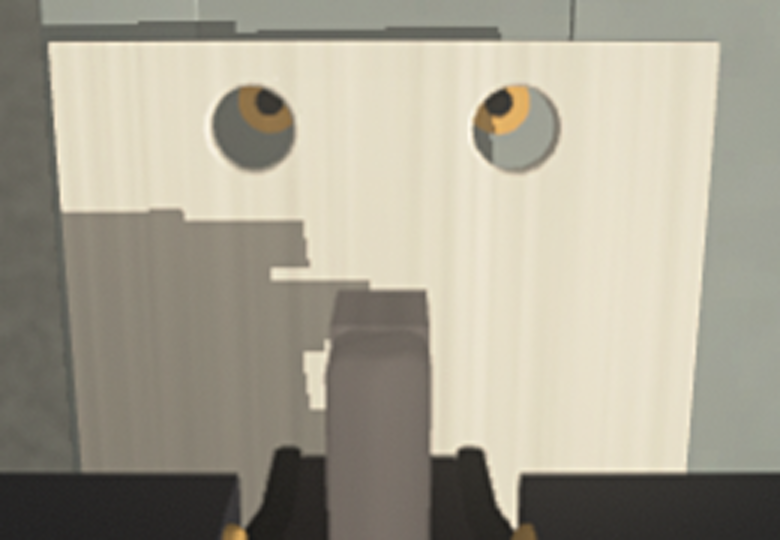

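View pics/s14k.png

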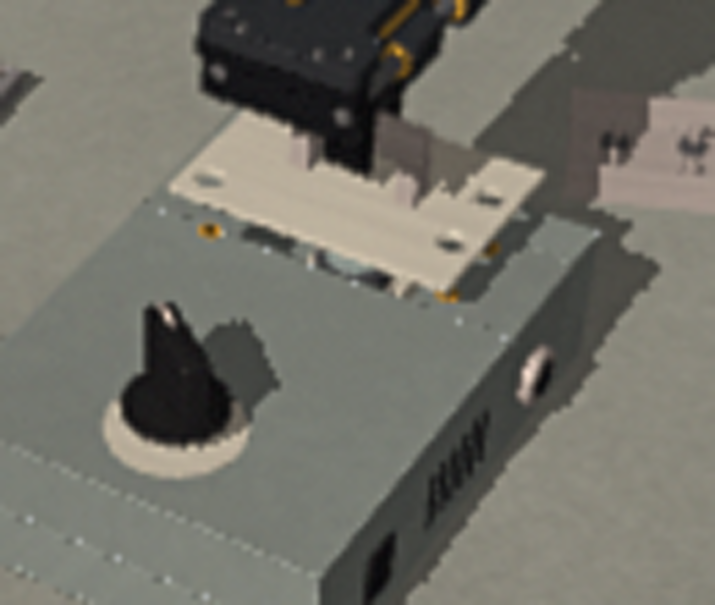

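View pics/t14k.png

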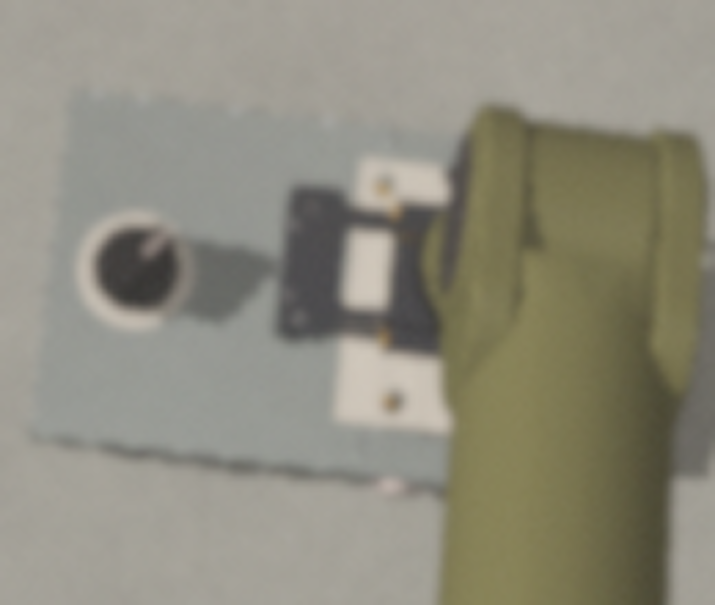

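Both narrow threads show through their holes: threads at crop (268,100) and (498,103), holes at (254,127) and (517,127). From above, the left-hand holes also frame their inserts. I'll compute the plan offset.

```bash
python3 - <<'E'
from ps import *
from pn import tilt
s=np.load('s14.npy',allow_pickle=True).item(); im=cams.get_image("wrist")
f=lambda uv,c,sc:(np.array(uv)+.5)/sc-.5+c
W=lambda uv,z:onz("wrist",im,f(uv,[195,130],3),z,s)
a=Ro.from_quat(s["eef_rot"]).as_matrix()
for z0 in (.1057,):
  T3,T2=W((268,100),.08),W((498,103),.08); H3,H2=W((253.5,127),z0+.004),W((516.5,127),z0+.004)
  print('threads',T3[:2].round(4),T2[:2].round(4),'sep',np.linalg.norm(T3-T2).round(4)); print('holes',H3[:2].round(4),H2[:2].round(4),np.linalg.norm(H3-H2).round(4)); print('h-t mm',((H3-T3)*1000).round(1),((H2-T2)*1000).round(1))
print('side:'); sidepnp([(168,188),(442,294),(546,173),(208,180),(452,243),(490,198)],[310,170],5.5,[(70,50,4),(-70,50,4),(-70,-50,4),(57,36,4),(-57,20,4),(-57,-20,4)])
# top camera: threads0,2 & holes0,2
tp=cams.get_image("top")
for h in ((384,187),(392,401)):
    print('top hole',onz("top",tp,f(h,[300,200],5.5),.1097).round(4))
E
```

```text
threads [ 0.4934 -0.2339] [ 0.4982 -0.1939] sep 0.0403
holes [ 0.4948 -0.2333] [ 0.499  -0.1939] 0.0396
h-t mm [ 1.4  0.6 29.7] [ 0.8 -0.  29.7]
side:
orig [ 0.5524 -0.2164  0.107 ] n [0.0013 0.0295 0.9996] yaw -7.44 err 0.53
orig [ 0.5503 -0.2066  0.122 ] n [-0.2601  0.9362 -0.2363] yaw 21.23 err 0.76
top hole [ 0.6145 -0.1896  0.1097]
top hole [ 0.5008 -0.1928  0.1097]
```

Offsets are about 1 mm, well within the 4 mm margin, and the gap is about 26 mm. The side fit still suggests 1 to 1.7° of roll, so I'll do one more out-in trim here, then the final drop.

```bash
python3 -m jog '{"translation":[[-0.04,0,0]],"spin":[0],"claw":[255]}' >/dev/null; python3 pr.py 1; python3 -m jog '{"translation":[[0.04,0,0],[0,0,0]],"spin":[0,0],"claw":[255,255]}' >/dev/null; python3 pr.py 5; python3 -c "
from st import *
go([.5535,-.2208,.118],173.75)"
```

```text
29.45 [ 0.5885 -0.2254  0.1221] [ 0.0124 -0.0104] 173.7
29.5 [ 0.5983 -0.2253  0.1225] [ 0.0253 -0.0077] 173.76
29.7 [ 0.5588 -0.2188  0.1188] [ 0.0234 -0.0021] 173.91
29.75 [ 0.5622 -0.2194  0.1203] [ 0.0295 -0.003 ] 173.9
29.8 [ 0.5636 -0.2198  0.1213] [ 0.0318 -0.0037] 173.9
29.85 [ 0.5643 -0.22    0.1219] [ 0.0328 -0.0041] 173.9
29.9 [ 0.5646 -0.22    0.1221] [ 0.0332 -0.0041] 173.9
29.95 [ 0.5647 -0.2199  0.1222] [ 0.0332 -0.004 ] 173.91
t 29.95 tcp [ 0.5647 -0.2199  0.1222] xang 173.91 zax [ 0.0332 -0.004  -0.9994] F [ 0.6  0.2 -2.1] w 0.0138 j7 1.6
tool delta [ 0.0112 -0.0021  0.0038] spin 0.16
```

```bash
python3 -m jog '{"translation":[[0.012,-0.002,0.004],[0,0,0],[0,0,0]],"spin":[0,0,0],"claw":[255,255,255]}' >/dev/null; python3 pr.py 5|tail -1; python3 -c "
from st import *
go([.5535,-.2208,.118],173.75)"
```

```text
30.5 [ 0.5529 -0.2207  0.1181] [ 0.0344 -0.004 ] 173.94
t 30.5 tcp [ 0.5529 -0.2207  0.1181] xang 173.94 zax [ 0.0344 -0.004  -0.9994] F [ 0.  -0.2 -2.6] w 0.0138 j7 1.61
tool delta [-0.0006 -0.0001  0.0001] spin 0.19
```

```bash
python3 -m jog '{"translation":[[0,0,-0.045],[0,0,0]],"spin":[0,0],"claw":[255,255]}' >/dev/null; python3 pr.py 5|tail -1;  python3 -m jog '{"translation":[[0,0,0.03]],"spin":[0],"claw":[255]}' >/dev/null; python3 pr.py 6|tail -1; python3 -c "
from st import *
go([.5535,-.2208,.118],173.75)"
```

```text
30.95 [ 0.5465 -0.2193  0.1565] [0.0223 0.0025] 173.93
31.35 [ 0.5477 -0.2192  0.1273] [0.0232 0.0023] 173.94
t 31.35 tcp [ 0.5477 -0.2192  0.1273] xang 173.94 zax [ 0.0232  0.0023 -0.9997] F [ 1.   0.7 -1.4] w 0.0138 j7 1.62
tool delta [-0.0058 -0.001   0.0094] spin 0.19
```

Now zax is (0.023, 0.002), close to the grasp's own reference. Final settled step and check.

```bash
python3 -m jog '{"translation":[[-0.006,-0.001,0.009]],"spin":[0.2],"claw":[255]}' >/dev/null; python3 pr.py 6|tail -1; python3 -c "
from st import *
go([.5535,-.2208,.118],173.75)
s=status.observe();im=cams.get_image('wrist');cv2.imwrite('pics/w15.png',im['color']);np.save('s15.npy',s,allow_pickle=True)
im=cams.get_image('side');cv2.imwrite('pics/s15.png',im['color'])
cv2.imwrite('pics/s15k.png',cv2.resize(im['color'][170:280,310:440],None,fx=5.5,fy=5.5,interpolation=cv2.INTER_CUBIC))
im=cams.get_image('top')
cv2.imwrite('pics/t15k.png',cv2.resize(im['color'][200:310,300:430],None,fx=5.5,fy=5.5,interpolation=cv2.INTER_CUBIC))
a=cv2.imread('pics/w15.png')[130:310,195:455]
cv2.imwrite('pics/w15k.png',cv2.resize(a,None,fx=3,fy=3,interpolation=cv2.INTER_CUBIC))
"
```

```text
31.75 [ 0.5538 -0.2208  0.1185] [0.0232 0.0023] 173.75
t 31.75 tcp [ 0.5538 -0.2208  0.1185] xang 173.75 zax [ 0.0232  0.0023 -0.9997] F [ 0.6  0.3 -2.2] w 0.0136 j7 1.61
tool delta [ 0.0003 -0.0001  0.0005] spin -0.0
```

View pics/w15k.png

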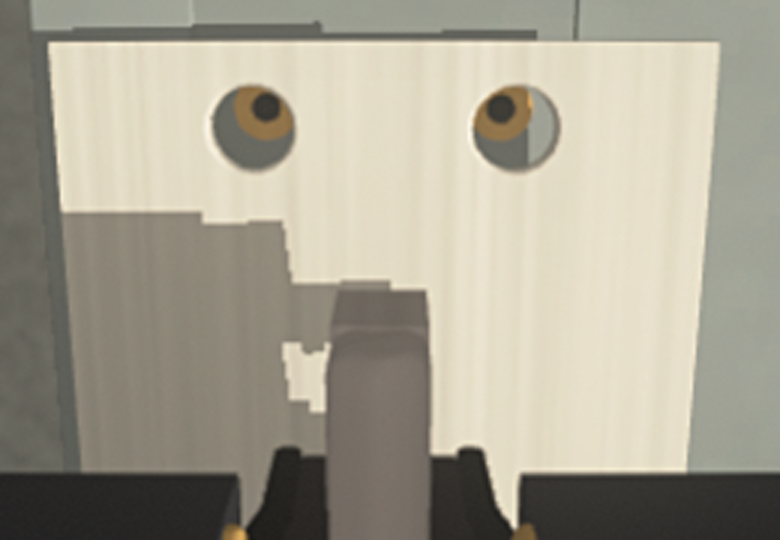

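View pics/s15k.png

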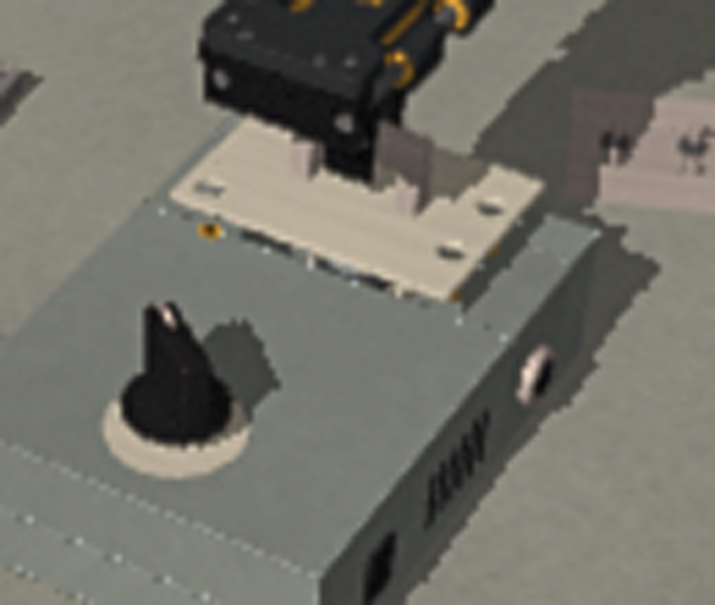

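View pics/t15k.png

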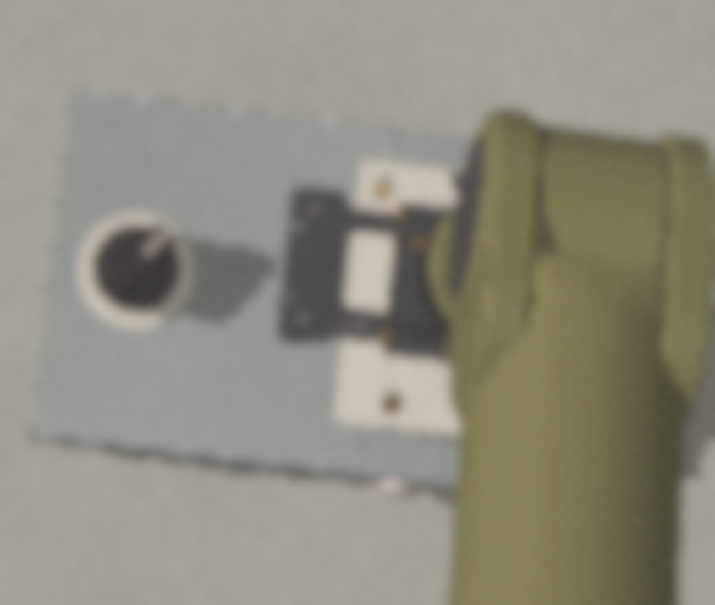

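```bash
python3 - <<'E'
from ps import *
s=np.load('s15.npy',allow_pickle=True).item(); im=cams.get_image("wrist")
f=lambda uv,c,sc:(np.array(uv)+.5)/sc-.5+c
W=lambda uv,z:onz("wrist",im,f(uv,[195,130],3),z,s)
T3,T2=W((266,107),.08),W((501,108),.08); H3,H2=W((253.5,127),.1045),W((516.5,127),.1045)
print('sep',np.linalg.norm(T3-T2).round(4),np.linalg.norm(H3-H2).round(4),'h-t mm',((H3-T3)*1000).round(1),((H2-T2)*1000).round(1))
sidepnp([(170,194),(445,299),(545,182),(210,188),(452,252),(490,208)],[310,170],5.5,[(70,50,4),(-70,50,4),(-70,-50,4),(57,36,4),(-57,20,4),(-57,-20,4)])
tp=cams.get_image("top")
for h in ((384,187),(392,402)): print('top hole',onz("top",tp,f(h,[300,200],5.5),.1045).round(4))
from st import st
st()
E
```

```text
sep 0.0402 0.0396 h-t mm [ 0.6  0.2 24.5] [ 0.4 -0.3 24.5]
orig [ 0.5531 -0.2203  0.0994] n [-0.0072  0.0051  1.    ] yaw -6.82 err 0.31
orig [ 0.5503 -0.2079  0.1165] n [-0.2417  0.9362 -0.2551] yaw 20.48 err 0.47
top hole [ 0.6152 -0.1902  0.1045]
top hole [ 0.5006 -0.1934  0.1045]
t 32.05 tcp [ 0.5537 -0.2208  0.1185] xang 173.74 zax [ 0.0233  0.0022 -0.9997] F [ 0.1 -0.2 -2. ] w 0.0138 j7 1.61
```

All checks agree: offsets are at most 1 mm, the underside is at 0.099 m, the tilt is about 0.5° and the arm is still. Handing in.

```bash
python3 -c "
from station import r
print(r.hand_in())"
```

```text
the job is handed in; nothing more can be done
None
```

I turned the knob to off and let it spring back up. I then picked up the cover and handed the job in at about 32 s, still holding the cover over the bay.

**Knob:** I pressed it down about 8 mm and turned it clockwise until the torque rose sharply at the stop. I let it rise before opening the fingers. Afterwards the camera showed it at full height and turned about 73°. That is 2° short of the 75° stop, but within the knob's play and my measuring error.

**Cover, last checks before hand-in:**

| Check | Result |
|---|---|
| Gap to the light source's top | about 19–20 mm |
| Tilt (side view) | about 0.5° |
| Yaw against the bay | within about 0.4° |
| Narrow-end holes (wrist camera) | within about 0.7 mm of their threads; both threads visible whole |
| Left-hand holes, one wide and one narrow (top camera) | within about 1.3 mm of their threads |

The fourth hole, wide end right, was hidden by the arm in the last pictures. Its position is inferred from the plate's fit.

**Problems:** moving several rows in a row built up tool tilt, about 6.7° at worst with the cover held. I undid it with timed up-and-down and in-and-out moves, clear of the box. My checks on the cover's roll disagreed earlier, by 1–2°. After the last trim the side view showed it nearly level.

**Bystanders:** the tray, jar and lens head were never touched by any move I made, though I did not re-measure their positions at the end.

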